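# Fold up the gauge and box and pack them in the sloping case

## Robot

A 6-joint arm with a two-finger parallel gripper is mounted at the origin on a cart in front of the work surface, level with it; the furniture and walls round the work are solid. World frame = base frame: x ahead of the robot, y to its left, z up, the work surface at z = 0. Lengths are in m, angles in rad, forces in N, time in s.
With the tool pointing down it reaches from about 0.325 to 0.925 m from the base axis. Payload 3.1 kg.
Tool frame: the origin (TCP) lies on the centre line of the jaws, within the pads' length; the fingertips stand 17 mm ahead of it and the grasp point (between the pads) lies 2 mm behind it; z points along the fingers, y is the line along which they close (so a half turn about z gives the same grasp; the last joint's range is limited). The gripper opens to 85 mm and grips with 20 to 120 N. Pads are 22 mm wide; open, the fingers measure 114 mm over their backs; the gripper's body (76 mm by 85 mm) begins 54 mm behind the grasp point. The pads swing forward as they close: fully open they stand 13 mm farther back than shut.
Start: joints at [-1.321, 0.217, 1.613, -0, 1.311, -0.112], TCP at [0.221, -0.585, 0.248] pointing down, gripper open.
Joint ranges: [-2.75, 2.75], [-0.78, 2.1], [0.31, 2.55], [-1.13, 4.27], [0.13, 2.63], [-2.58, 2.58]. Speed limits (rad/s): [2.79, 2.79, 3.14, 3.14, 3.14, 3.14].

## Interface

Orientations are given as a rotation vector (axis times angle).
In Python, from plant import bot, grab_frame, camera_model, job gives the robot as it stands.
- The arm moves only by the tool move_arm, never from a script. Its argument "motion" is a list of rows, each an object of numbers: "dx", "dy", "dz": the shift along the tool's x, y, z in mm; "rx", "ry", "rz": the turn, a rotation vector about the tool's x, y, z in rad; "claw": the opening, from 0 (shut) to 1 (fully open). In form: [{"dx": .., "dy": .., "dz": .., "rx": .., "ry": .., "rz": .., "claw": ..}, ...]. A call has 1 to 8 rows; each row is the pose to reach, as a shift and turn from the pose commanded when the call began, along the tool's axes at that moment; what a row does not reach only later rows make up. A row lasts 1/12 s, in which the tool goes at most 41.7 mm and 7.16 degrees, less where a joint would pass 70% of its speed; a pose out of reach is approached as far as the arm can. A call with a gripper value outside its range is refused whole. The fingers move at their own pace and stop on an object; "newtons" is the grip in N (left out, the last holds). Time passes only in rows, so rows that repeat a pose let the fingers close. It gives the time, the measured TCP pose, the force, the opening and the grip force at its end, in the units of the state.
- bot.sense(): the state, without advancing time (a new reading comes with each control period).
- grab_frame(name): name is "side" or "top"; returns (picture, depth): 400x640x3 uint8, red, green, blue; 400x640 float32, m along the optical axis (not along the pixel's ray), 0 where there is no reading.
- camera_model(name): a dict with "mtx" (3x3 intrinsics, pixels), "pose" (4x4, takes a point from camera to world coordinates). Camera axes: x right, y up, looking along -z (the intrinsics and any distortion apply to the point x, -y, -z); pixel columns grow to the right and rows downward; lengths in m; the calibration is good to about 2 mm. A picture is of the moment at which its call begins. camera_model takes no time and is no camera call.
- job.close_job(): hands the job in; it is judged then, once.
The state is a dict: "t": time; "q": joint angles; "joint_velocities": joint speeds; "tau": joint torques, N m; "position": TCP position; "orientation": TCP orientation; "force": force on the tool from outside, world axes, zero at the start; "ft_torque": the same for the moment, N m; "opening": finger opening in m; "grip_force": force on a finger pad.
Only numpy, scipy, OpenCV 4.12 (cv2) and the standard library are available. Lean on these libraries where they do the work, as an engineer would, in place of code of your own. Each camera call takes 0.05 s, during which the arm holds its last target. There are 200 camera calls.

## Task

Pack up the measuring kit: fold the bevel gauge's blade fully into its stock and shut the small orange hinged box, and lay each one flat in its fitted place in the sloping blue case (gauge in the long narrow place on the left, box in the wider one on the right, each with its length up the slope). Then close the case's lid fully. Leave the other things on the bench where they are.

Things in the scene. Friction and masses are not known exactly. Their poses are not given: they have to be found in the camera images.
- gauge: Loose folding bevel gauge lying flat: aluminium stock 26 (x) x 140 (y) x 26 mm (z up), 0.3 to 0.5 kg, with a slot open on its +x side that swallows the steel blade. Folded, the blade's edge stands 3 mm proud of the stock's +x side (29 mm to grip across x). Origin under the stock's centre.
- gauge_centre (a point): Centre of the gauge's stock, 13 mm above its underside. Axes: x across, y along the stock, z up.
- gauge_pivot (a point): The blade's pivot (upright axis), 57 mm to the -y side of gauge_centre, 13 mm above the bench. Same axes.
- gauge_blade (a joint): Angle (rad) of the gauge's blade: 0 = folded, pointing along the stock's +y; at angle a it points along (sin a, cos a) in the gauge's x, y. Starts at 1.1 to 1.6. Reaches 115 mm from the pivot, 9.5 to 16.5 mm above the bench; the edge to push (its +x side when folded) is 16 mm off the line through the pivot. Slight friction (0.012 N m), stays where left.
- box: Loose orange plastic hinged box on the bench: 50 (x) x 100 (y) x 32 mm (z up) when shut, base 20 mm high, lid 12 mm; 0.2 to 0.35 kg. Gripped across x, 50 mm. Origin under its centre.
- box_centre (a point): Centre of the box when shut, 16 mm above its underside. Axes: x across, y along the box, z up.
- box_hinge (a point): Middle of the hinge line of the box's lid: the upper +x edge of its base, 25 mm to +x of box_centre and 20 mm above the underside. The line runs along y. Same axes.
- box_lid (a joint): Angle (rad) of the box's lid: 0 = shut (it reaches 50 mm from the hinge towards the box's -x, outer face 12 mm above the hinge line), growing as its free edge rises and swings back over the hinge; starts at 1.6 to 1.9. Stiff hinge (0.03 N m): stays where left.
- case: Open blue case, 157 (x) x 180 mm (y), fixed on a stand that tilts it 30 degrees towards the robot. Axes: x up the slope, y across it to the left, z square to its floor. Origin under its centre, 6 mm below the floor's surface. Walls 6 mm thick, 20 mm above the floor. Grey blocks 16 mm high form two seats along x; half-way along, 72 mm between the blocks are open for fingers.
- gauge_seat (a point): Where gauge_centre belongs in the case (axes of the case; floor 13 mm below). The left seat, 145 (x) x 34 mm (y), takes the folded gauge with its length along the case's x, either way round, with 2.5 mm play; 26 mm of finger room beside the seat on each side (inside of the left wall 43 mm from this point).
- box_seat (a point): Where box_centre belongs in the case, 70.5 mm to the right (-y) of gauge_seat (same axes; floor 16 mm below). The right seat, 105 (x) x 55 mm (y), takes the shut box with its length along the case's x, either way round, 2.5 mm play; 26 mm finger room each side (inside of the right wall 54.5 mm away).
- case_hinge (a point): Middle of the hinge line of the case's lid, at the top of the case's rear (upper) wall, 78.5 mm up the slope from the seats' middles; the line runs along y. Axes of the case.
- case_lid (a joint): Angle (rad) of the case's lid: 0 = closed, starts at 1.7 to 1.85: it rises behind the seats and leans over them, so come in square to the floor, tool tilted 30 degrees. Closed, it reaches 157 mm from the hinge towards the case's -x, 180 mm wide (y), outer face 20 mm above the hinge line (case z). Stiff (0.3 N m): stays where left; push it down all the way on its outer (rear) face.
- prism: Bystander: grey mortar half-prism, 40 x 65 x 40 mm, on the bench; origin under its centre. To be left alone.
- tin: Bystander: round white-metal sample tin, 68 mm across, 40 mm high, at the front right; origin under its centre. To be left alone.
Things that resemble listed ones, but are neither listed nor needed, are in the scene too. What is meant by the gauge is not brown, and is the smaller of those in its own colour.

How it is judged:
By the outcome, as a careful person would: the job done as asked, in the order asked, and still so for the second after the job is handed in, with the robot touching nothing.
It also fails if it takes over 72 s, if anything falls off the work surface, if the arm or the gripper's body presses on something with over 40 N, if the wrist force passes 120 N, or if a joint passes its speed limit or range.

## Working session

There is one attempt and no reset: what is moved stays moved. The work goes in short steps, Python scripts to look and compute and a tool call to move; the robot and the scene stay as the last step left them, time stands still between calls to the robot, and variables do not carry over. Pictures are saved under pics/ and viewed, at most 10 in all, crops included, and the job is handed in when it is done.

Besides the shell and the picture viewer there is one more tool, called after "Emit:" by a JSON object that holds its "name" and its "arguments", one argument or row to a line. move_arm: Moves the arm, as the interface text tells. Its arguments: {"type":"object","properties":{"motion":{"type":"array","items":{"type":"object","properties":{"dx":{"type":"number"},"dy":{"type":"number"},"dz":{"type":"number"},"rx":{"type":"number"},"ry":{"type":"number"},"rz":{"type":"number"},"claw":{"type":"number"}}}},"newtons":{"type":"number"}},"required":["motion"]}

```bash
ls; mkdir -p pics; python3 - <<'E'
from plant import bot, grab_frame, camera_model, job
import cv2, numpy as np
for n in ("side","top"):
    p,d=grab_frame(n); cv2.imwrite(f"pics/{n}0.png",p[:,:,::-1]); np.savez(f"{n}0.npz",p=p,d=d)
    m=camera_model(n); print(n,{k:(np.round(v,4).tolist() if hasattr(v,'shape') else v) for k,v in m.items()}, (d>0).mean())
print(bot.sense())
E
```

```text
pics
side {'mtx': [[449.8667, 0.0, 322.0226], [0.0, 449.8667, 203.5519], [0.0, 0.0, 1.0]], 'pose': [[-0.8114, 0.3046, -0.4989, -0.2107], [-0.5843, -0.4491, 0.676, 1.3576], [-0.0182, 0.84, 0.5424, 0.9465], [0.0, 0.0, 0.0, 1.0]]} 0.9874375
top {'mtx': [[369.0867, 0.0, 322.4896], [0.0, 369.0867, 196.3622], [0.0, 0.0, 1.0]], 'pose': [[-0.0, 0.9877, -0.1562, 0.4089], [-1.0, 0.0004, 0.003, 0.2731], [0.0031, 0.1562, 0.9877, 1.1433], [0.0, 0.0, 0.0, 1.0]]} 0.996
{'t': 0.1, 'q': array([-1.32118033e+00,  2.17727710e-01,  1.61479941e+00, -1.82853096e-05,
        1.31132259e+00, -1.12185728e-01]), 'joint_velocities': array([-0.00050451, -0.00173114, -0.00391162,  0.00063085, -0.00010659,
       -0.00031874]), 'tau': array([-1.95793700e-04, -3.98070395e+01, -3.04971600e+01, -1.56515903e-04,
        4.18994139e-03,  1.26473701e-06]), 'position': array([ 0.22107123, -0.58383046,  0.24705499]), 'orientation': array([-3.08811305e+00, -5.64824547e-01,  2.70922183e-04]), 'force': array([-1.26302898,  0.56560461, -1.00168115]), 'ft_torque': array([ 0.00871658, -0.0047953 , -0.04975891]), 'grip_force': 0.0, 'opening': 0.08574585528903866}
```

View pics/top0.png

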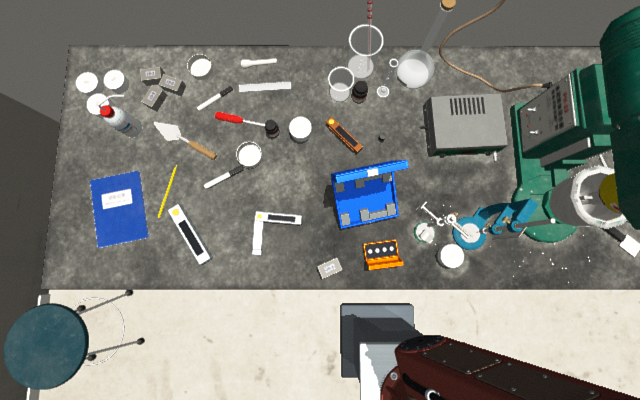

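View pics/side0.png

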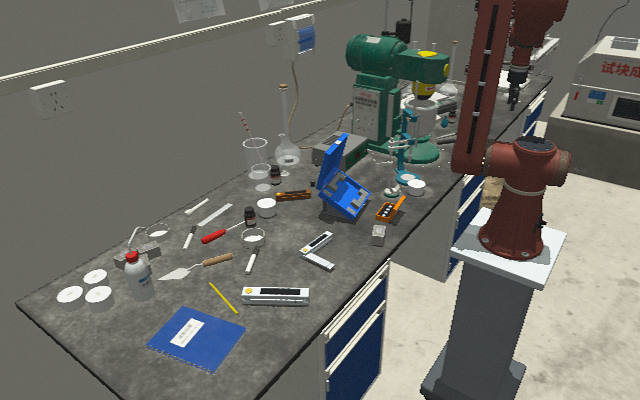

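The silver candidates are the open gauge at top (275,228) and a larger folded one at (188,233). A brown one lies at (345,135). The smaller silver one, (275,228), fits the description. I'll confirm it in a crop that also covers the case (370,195) and the orange box (383,255).

```bash
cat > h.py <<'E'
import numpy as np, cv2
from scipy.spatial.transform import Rotation as R
from plant import bot, grab_frame, camera_model, job
def proj_rays(n,uv):
    m=camera_model(n);K=m["mtx"];T=m["pose"];uv=np.atleast_2d(np.float64(uv))
    D=m.get("dist",m.get("distortion"))
    c=cv2.undistortPoints(uv.reshape(-1,1,2),K,D).reshape(-1,2)
    d=np.c_[c[:,0],-c[:,1],-np.ones(len(c))]
    return T[:3,3],d@T[:3,:3].T
def onz(n,uv,z):
    o,d=proj_rays(n,uv); z=np.broadcast_to(z,len(d)); return o+d*((z-o[2])/d[:,2])[:,None]
def cloud(n,dep):
    v,u=np.mgrid[0:400,0:640]; o,d=proj_rays(n,np.c_[u.ravel(),v.ravel()])
    return (o+d*dep.reshape(-1,1)).reshape(400,640,3)
E
python3 - <<'E'
from h import *
print({k for k in camera_model("top")})
z=np.load("top0.npz");p,d=z["p"],z["d"]
c=p[150:285,235:415,::-1]; cv2.imwrite("pics/crop0.png",cv2.resize(c,None,fx=4,fy=4,interpolation=cv2.INTER_CUBIC))
z=np.load("side0.npz");p=z["p"]
c=p[125:285,290:420,::-1]; cv2.imwrite("pics/crop1.png",cv2.resize(c,None,fx=3.7,fy=3.7,interpolation=cv2.INTER_CUBIC))
E
```

```text
{'pose', 'mtx'}
```

View pics/crop0.png

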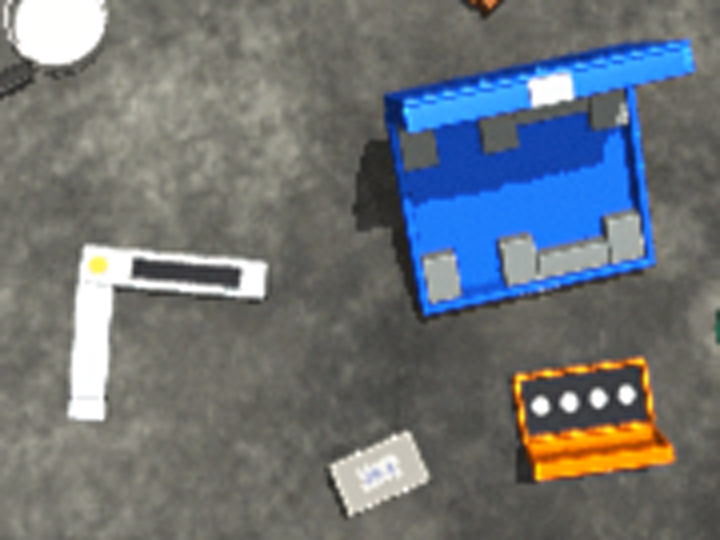

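View pics/crop1.png

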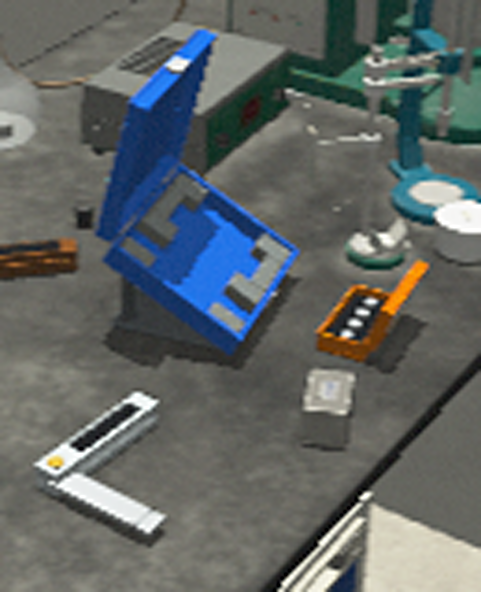

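The crop confirms it. The small silver gauge is open, with its pivot (yellow dot) at top (259.5,216) and its blade pointing to the robot. The box hinge is on the robot side, and the case lid leans over the seats. Now I'll measure poses.

```bash
python3 - <<'E'
from h import *
np.set_printoptions(precision=4,suppress=True)
C={};P={};H={}
for n in("top","side"):
    z=np.load(n+"0.npz");P[n]=z["p"];C[n]=cloud(n,z["d"]);H[n]=cv2.cvtColor(z["p"],cv2.COLOR_RGB2HSV)
for n in C:
    h=H[n];c=C[n]
    roi=(c[...,0]>.3)&(c[...,0]<.85)&(c[...,1]>-.2)&(c[...,1]<.6)
    b=roi&(c[...,2]>.03)&(abs(c[...,1]-.12)<.2)&(c[...,2]<.4)
    blue=b&(h[...,0]>100)&(h[...,0]<125)&(h[...,1]>150)
    q=c[blue];print(n,"blue",len(q),q.min(0),q.max(0))
    # floor plane RANSAC w/ tilt 30
    rng=np.random.default_rng(0);best=(0,)
    for _ in range(3000):
        a=q[rng.choice(len(q),3,False)];nn=np.cross(a[1]-a[0],a[2]-a[0]);l=np.linalg.norm(nn)
        if l<1e-5: continue
        nn/=l; nn*=np.sign(nn[2])
        if abs(np.degrees(np.arccos(nn[2]))-30)>4: continue
        k=(abs((q-a[0])@nn)<.002).sum()
        if k>best[0]: best=(k,nn,a[0])
    k,nn,a=best; i=q[abs((q-a)@nn)<.003]; m=i.mean(0); nn=np.linalg.svd(i-m)[2][2]; nn*=np.sign(nn[2])
    print(" floor n",nn,"tilt",np.degrees(np.arccos(nn[2])),"yaw",np.degrees(np.arctan2(-nn[1],-nn[0])),"cnt",k,"at",m, "d",m@nn)
    # gauge
    w=roi&(h[...,1]<50)&(h[...,2]>130)
    pg=onz("top",[[267,225]],.02)[0]
    g=roi&(np.hypot(c[...,0]-pg[0],c[...,1]-pg[1])<.14)&(c[...,2]>.006)
    s=c[g&(c[...,2]>.022)]; bl=c[g&(c[...,2]>.012)&(c[...,2]<.020)]
    for nm,t in(("stock",s),("blade",bl)):
        r=cv2.minAreaRect((t[:,:2]*1000).astype(np.float32));print(nm,len(t),r,np.median(t[:,2]))
    pb=onz("top",[[383,255]],.02)[0]
    o=c[roi&(np.hypot(c[...,0]-pb[0],c[...,1]-pb[1])<.09)&(c[...,2]>.006)]
    print("box",pb,len(o),o.min(0),o.max(0))
E
```

```text
top blue 2545 [0.4881 0.0413 0.03  ] [0.6684 0.2466 0.2721]
 floor n [-0.4888 -0.1074  0.8658] tilt 30.028946449442916 yaw 12.393058670767433 cnt 1032 at [0.5825 0.1441 0.0554] d -0.2522586293358269
stock 394 ((488.6705627441406, 405.3112487792969), (140.05709838867188, 96.4861068725586), 89.58879089355469) 0.026793403915772118
blade 278 ((463.816162109375, 409.2447509765625), (103.10140228271484, 149.82479858398438), 1.3321200609207153) 0.017098937827256466
box [0.4081 0.0877 0.02  ] 891 [0.3426 0.0408 0.006 ] [0.4964 0.1525 0.0721]
side blue 1593 [ 0.485  -0.0563  0.0302] [0.8109 0.254  0.2676]
 floor n [-0.4904 -0.1266  0.8622] tilt 30.431198403364874 yaw 14.470846693763184 cnt 303 at [0.5815 0.1464 0.0544] d -0.2568209351330397
stock 192 ((515.0318603515625, 409.62396240234375), (140.50914001464844, 29.969898223876953), 86.64024353027344) 0.024712933638488366
blade 212 ((466.83636474609375, 413.58721923828125), (144.46083068847656, 128.78402709960938), 87.16091918945312) 0.014995386265436061
box [0.4081 0.0877 0.02  ] 312 [0.3646 0.041  0.006 ] [0.4489 0.1521 0.0679]
```

```bash
python3 - <<'E'
from h import *
np.set_printoptions(precision=4,suppress=True)
C={};H={}
for n in("top","side"):
    z=np.load(n+"0.npz");C[n]=cloud(n,z["d"]);H[n]=cv2.cvtColor(z["p"],cv2.COLOR_RGB2HSV)
def comp(m,xy,c):
    k,l,_,_=cv2.connectedComponentsWithStats(m.astype(np.uint8)); 
    cnt=np.bincount(l[m].ravel()) ; cnt[0]=0; return l==cnt.argmax()
for n in C:
    h=H[n];c=C[n];x,y,zz=c[...,0],c[...,1],c[...,2]
    w=(x>.38)&(x<.56)&(y>.3)&(y<.5)&(h[...,1]<60)&(h[...,2]>120)&(zz>.005)
    w|=(x>.38)&(x<.56)&(y>.3)&(y<.5)&(zz>.021)
    k=comp(w&(zz>.005),0,c)
    st=k&(zz>.0225)&(zz<.031); s=c[st]
    if n=="top":
        uv=np.argwhere(st)[:,::-1]; 
        q=onz(n,uv,.026)
    else: q=s
    print(n,"stock",st.sum(),cv2.minAreaRect((q[:,:2]*1000).astype(np.float32)))
    bl=k&(zz>.012)&(zz<.0205); b=c[bl]; b=b[b[:,0]<.475]
    print("blade",len(b),cv2.minAreaRect((b[:,:2]*1000).astype(np.float32)))
    m=(h[...,0]>15)&(h[...,0]<35)&(h[...,1]>120)&k; 
    if m.sum(): print("dot",m.sum(),onz(n,np.argwhere(m)[:,::-1].mean(0),.026))
    # box
    r=(x>.33)&(x<.5)&(y>.03)&(y<.16)&(zz>.005)
    o=r&(h[...,0]>5)&(h[...,0]<22)&(h[...,1]>150)
    rim=c[o&(abs(zz-.02)<.004)]; up=c[o&(zz>.03)]
    print("rim",len(rim),cv2.minAreaRect((rim[:,:2]*1000).astype(np.float32)),"lid max z",up[up[:,2].argmax()],up.mean(0), np.linalg.svd(up-up.mean(0))[2])
    # case
    for yaw in(12.,13.,14.):
        Rm=(R.from_euler('z',yaw,degrees=True)*R.from_euler('y',-30,degrees=True)).as_matrix()
        blue=(x>.4)&(x<.82)&(y>-.08)&(y<.28)&(zz>.02)&(h[...,0]>100)&(h[...,0]<125)&(h[...,1]>150)
        L=c[blue]@Rm
        f=np.median(L[np.abs(L[:,2]-(-.2525))<.004,2])
        Z=L[:,2]-f; wt=L[abs(Z-.02)<.003]; wt=wt[wt[:,0]<L[:,0].min()+.15]
        print("yaw",yaw,"floor",f,"walltops",len(wt),wt.min(0),wt.max(0),cv2.minAreaRect((wt[:,:2]*1000).astype(np.float32)))
E
```

```text
top stock 381 ((493.978271484375, 403.98699951171875), (90.59857177734375, 139.65341186523438), 1.632797360420227)
blade 181 ((442.72235107421875, 468.74957275390625), (26.997774124145508, 64.76689910888672), 86.47223663330078)
dot 9 [[0.5251 0.4626 0.026 ]]
rim 167 ((418.121826171875, 93.6522216796875), (61.32034683227539, 99.90931701660156), 7.496366500854492) lid max z [0.3827 0.0941 0.0721] [0.381  0.088  0.0588] [[ 0.1377 -0.9904 -0.0137]
 [ 0.229   0.0453 -0.9724]
 [-0.9636 -0.1308 -0.2331]]
yaw 12.0 floor -0.25207770720415845 walltops 259 [ 0.4674 -0.0694 -0.2351] [ 0.6146  0.1102 -0.2291] ((541.2151489257812, 20.41101837158203), (147.37977600097656, 179.4256591796875), 0.16722498834133148)
yaw 13.0 floor -0.25218617590092945 walltops 263 [ 0.4676 -0.0807 -0.2352] [ 0.6149  0.1001 -0.2293] ((540.9356079101562, 9.801033020019531), (180.06724548339844, 146.21043395996094), 89.40870666503906)
yaw 14.0 floor -0.2522461963385637 walltops 262 [ 0.4667 -0.0924 -0.2352] [ 0.6135  0.0907 -0.2293] ((539.5029907226562, -0.4053192138671875), (180.2799530029297, 143.3736114501953), 88.4265
[... 422 characters left out ...]
0.0587] [[ 0.0729 -0.985   0.1567]
 [-0.3065  0.1273  0.9433]
 [-0.9491 -0.1168 -0.2926]]
yaw 12.0 floor -0.25274687493031334 walltops 106 [ 0.4645 -0.0664 -0.2357] [ 0.6138  0.1185 -0.2298] ((538.9376220703125, 25.830177307128906), (148.22152709960938, 184.40480041503906), 0.5281134843826294)
yaw 13.0 floor -0.25285098695084884 walltops 108 [ 0.4653 -0.0766 -0.2358] [ 0.6152  0.1081 -0.2299] ((540.2681884765625, 15.786018371582031), (149.8256378173828, 184.7263946533203), 0.013141561299562454)
yaw 14.0 floor -0.2528375503948906 walltops 104 [ 0.4643 -0.0887 -0.2358] [ 0.6141  0.0989 -0.2303] ((540.4212646484375, 5.016197204589844), (185.8282012939453, 149.82553100585938), 89.14706420898438)
```

```bash
cat > plan.py <<'E'
from h import *
import json
def ori(yaw,tilt=0): return R.from_euler('z',yaw,degrees=True)*R.from_euler('y',-tilt,degrees=True)*R.from_euler('x',180,degrees=True)
def now():
    s=bot.sense(); return np.array(s["position"]),R.from_rotvec(s["orientation"])
def lim(p,r,P,Q,n):
    for _ in range(n):
        d=P-p; k=np.linalg.norm(d); p=p+d*min(1,.0417/max(k,1e-9))
        w=(Q*r.inv()).as_rotvec(); a=np.linalg.norm(w); r=R.from_rotvec(w*min(1,.125/max(a,1e-9)))*r
    return p,r
def plan(wps,start=None):
    """wps: (pos, ori, nrows, claw); nrows None = as many as limits need +1. Prints calls of <=8 rows."""
    p,r=start or now(); rows=[]
    cp,cr=p,r
    for pos,o,n,c in wps:
        pos=np.asarray(pos,float)
        if n is None:
            n=int(np.ceil(max(np.linalg.norm(pos-cp)/.0417,(o*cr.inv()).magnitude()/.125)))+1
        for i in range(n): rows.append((pos,o,c))
        cp,cr=pos,o
    for i in range(0,len(rows),8):
        out=[]; sp,sr=p,r
        for pos,o,c in rows[i:i+8]:
            d=sr.inv().apply(pos-sp)*1000; w=(sr.inv()*o).as_rotvec()
            out.append({k:round(float(v),(1 if k[0]=='d' else 4)) for k,v in zip(("dx","dy","dz","rx","ry","rz"),(*d,*w))}|{"claw":c})
            p,r=lim(p,r,pos,o,1)
        # collapse repeats
        prev=None
        print("CALL end",np.round(p,4))
        for o in out:
            if o==prev: k+=1
            else:
                if prev: print("  x%d"%k,json.dumps(prev))
                prev,k=o,1
        print("  x%d"%k,json.dumps(prev))
    return p,r
PIV=np.array([.5235,.4645,0]); GY=np.radians(4.7)
yg=np.array([-np.sin(GY),-np.cos(GY),0]); xg=np.array([-np.cos(GY),np.sin(GY),0])
def fist(a,off,r,z): return PIV+xg*(np.sin(a)*r+np.cos(a)*off)+yg*(np.cos(a)*r-np.sin(a)*off)+[0,0,z]
E
python3 - <<'E'
from plan import *
O=ori(85)
f=lambda a,off,z: fist(a,off/1e3,.085,z)
w=[([.42,-.1,.25],ori(60),None,0),(f(1.55,50,.10),O,None,0),(f(1.55,50,.022),O,3,0)]
plan(w)
E
```

```text
CALL end [ 0.3479 -0.2753  0.2489]
  x8 {"dx": 357.3, "dy": -382.1, "dz": -2.0, "rx": -0.0021, "ry": -0.001, "rz": -0.6854, "claw": 0}
CALL end [ 0.4228 -0.019   0.2304]
  x6 {"dx": 187.8, "dy": -25.2, "dz": -1.1, "rx": -0.0, "ry": -0.0, "rz": -0.0, "claw": 0}
  x2 {"dx": 735.3, "dy": -316.2, "dz": 148.9, "rx": -0.0, "ry": 0.0, "rz": -0.4363, "claw": 0}
CALL end [0.4342 0.3051 0.1519]
  x8 {"dx": 523.7, "dy": -127.4, "dz": 130.4, "rx": -0.0, "ry": 0.0, "rz": -0.1863, "claw": 0}
CALL end [0.4417 0.5196 0.0583]
  x7 {"dx": 214.4, "dy": -11.2, "dz": 51.9, "rx": -0.0, "ry": -0.0, "rz": -0.0, "claw": 0}
  x1 {"dx": 214.4, "dy": -11.2, "dz": 129.9, "rx": -0.0, "ry": -0.0, "rz": -0.0, "claw": 0}
CALL end [0.4417 0.5196 0.022 ]
  x2 {"dx": 0.0, "dy": -0.0, "dz": 36.3, "rx": -0.0, "ry": -0.0, "rz": -0.0, "claw": 0}
```

Emit:
{"name": "move_arm", "arguments": {
  "motion": [
    {"dx":357,"dy":-382,"dz":-2,"rz":-0.685,"claw":0},
    {"dx":357,"dy":-382,"dz":-2,"rz":-0.685,"claw":0},
    {"dx":357,"dy":-382,"dz":-2,"rz":-0.685,"claw":0},
    {"dx":357,"dy":-382,"dz":-2,"rz":-0.685,"claw":0},
    {"dx":357,"dy":-382,"dz":-2,"rz":-0.685,"claw":0},
    {"dx":357,"dy":-382,"dz":-2,"rz":-0.685,"claw":0},
    {"dx":357,"dy":-382,"dz":-2,"rz":-0.685,"claw":0},
    {"dx":357,"dy":-382,"dz":-2,"rz":-0.685,"claw":0}
  ]
}}

```text
schema error: expected keys dx, dy, dz, rx, ry, rz, claw
```

Emit:
{"name": "move_arm", "arguments": {
  "motion": [
    {"dx":188,"dy":-25,"dz":-1,"claw":0},
    {"dx":188,"dy":-25,"dz":-1,"claw":0},
    {"dx":188,"dy":-25,"dz":-1,"claw":0},
    {"dx":188,"dy":-25,"dz":-1,"claw":0},
    {"dx":188,"dy":-25,"dz":-1,"claw":0},
    {"dx":188,"dy":-25,"dz":-1,"claw":0},
    {"dx":188,"dy":-25,"dz":-1,"claw":0}
  ]
}}

```text
schema error: expected keys dx, dy, dz, rx, ry, rz, claw
```

```bash
python3 - <<'E'
from plan import *
O=ori(85)
f=lambda a,off,z: fist(a,off/1e3,.085,z)
print(now()[0],bot.sense()["t"])
plan([(f(1.55,50,.10),O,16,0),(f(1.55,50,.022),O,4,0)])
E
```

```text
[ 0.22107123 -0.58383046  0.24705499] 0.1
CALL end [ 0.2859 -0.2595  0.2038]
  x8 {"dx": 596.9, "dy": -953.6, "dz": 149.3, "rx": -0.0019, "ry": -0.0015, "rz": -1.1217, "claw": 0}
CALL end [0.3508 0.0649 0.1606]
  x8 {"dx": 794.4, "dy": -9.2, "dz": 103.9, "rx": -0.0002, "ry": -0.0002, "rz": -0.1217, "claw": 0}
CALL end [0.3821 0.2216 0.1128]
  x4 {"dx": 460.9, "dy": 50.9, "dz": 138.6, "rx": -0.0, "ry": -0.0, "rz": 0.0, "claw": 0}
```

Emit:
{"name": "move_arm", "arguments": {
  "motion": [
    {"dx":357,"dy":-382,"dz":-2,"rx":0,"ry":0,"rz":-0.685,"claw":0},
    {"dx":357,"dy":-382,"dz":-2,"rx":0,"ry":0,"rz":-0.685,"claw":0},
    {"dx":357,"dy":-382,"dz":-2,"rx":0,"ry":0,"rz":-0.685,"claw":0},
    {"dx":357,"dy":-382,"dz":-2,"rx":0,"ry":0,"rz":-0.685,"claw":0},
    {"dx":357,"dy":-382,"dz":-2,"rx":0,"ry":0,"rz":-0.685,"claw":0},
    {"dx":357,"dy":-382,"dz":-2,"rx":0,"ry":0,"rz":-0.685,"claw":0},
    {"dx":357,"dy":-382,"dz":-2,"rx":0,"ry":0,"rz":-0.685,"claw":0},
    {"dx":357,"dy":-382,"dz":-2,"rx":0,"ry":0,"rz":-0.685,"claw":0}
  ]
}}

```text
t: 0.77
position: [0.3479, -0.2741, 0.2491]
orientation: [-2.721, -1.569, -0.0]
force: [1.1, 0.1, 0.3]
opening: 0.0001
grip_force: 0.0
```

```bash
python3 - <<'E'
from plan import *
O=ori(85)
f=lambda a,off,z: fist(a,off/1e3,.085,z)
print(now()[0],now()[1].as_euler('ZYX',degrees=True),bot.sense()["t"])
plan([([.42,-.1,.25],O,5,0),(f(1.55,50,.10),O,17,0),(f(1.55,50,.022),O,4,0)])
E
```

```text
[ 0.34791233 -0.2740579   0.24911983] [ 5.99453485e+01 -1.82329818e-02 -1.79975555e+02] 0.7667
CALL end [0.4243 0.0215 0.2206]
  x5 {"dx": 186.8, "dy": -24.8, "dz": -0.8, "rx": -0.0004, "ry": -0.0004, "rz": -0.4373, "claw": 0}
  x3 {"dx": 733.9, "dy": -316.2, "dz": 149.5, "rx": -0.0004, "ry": -0.0004, "rz": -0.4373, "claw": 0}
CALL end [0.4356 0.3456 0.1421]
  x8 {"dx": 497.7, "dy": -26.0, "dz": 120.6, "rx": -0.0, "ry": -0.0, "rz": 0.0, "claw": 0}
CALL end [0.4417 0.5196 0.022 ]
  x6 {"dx": 173.9, "dy": -9.1, "dz": 42.1, "rx": -0.0, "ry": -0.0, "rz": 0.0, "claw": 0}
  x2 {"dx": 173.9, "dy": -9.1, "dz": 120.1, "rx": -0.0, "ry": -0.0, "rz": 0.0, "claw": 0}
CALL end [0.4417 0.5196 0.022 ]
  x2 {"dx": 0.0, "dy": 0.0, "dz": 0.0, "rx": -0.0, "ry": -0.0, "rz": 0.0, "claw": 0}
```

Limits are as modelled, so I'll chain these calls.

Emit:
{"name": "move_arm", "arguments": {
  "motion": [
    {"dx":187,"dy":-25,"dz":-1,"rx":0,"ry":0,"rz":-0.437,"claw":0},
    {"dx":187,"dy":-25,"dz":-1,"rx":0,"ry":0,"rz":-0.437,"claw":0},
    {"dx":187,"dy":-25,"dz":-1,"rx":0,"ry":0,"rz":-0.437,"claw":0},
    {"dx":187,"dy":-25,"dz":-1,"rx":0,"ry":0,"rz":-0.437,"claw":0},
    {"dx":187,"dy":-25,"dz":-1,"rx":0,"ry":0,"rz":-0.437,"claw":0},
    {"dx":734,"dy":-316,"dz":149.5,"rx":0,"ry":0,"rz":-0.437,"claw":0},
    {"dx":734,"dy":-316,"dz":149.5,"rx":0,"ry":0,"rz":-0.437,"claw":0},
    {"dx":734,"dy":-316,"dz":149.5,"rx":0,"ry":0,"rz":-0.437,"claw":0}
  ]
}}

```text
t: 1.43
position: [0.4238, 0.0214, 0.2207]
orientation: [2.316, 2.122, 0.001]
force: [1.1, -0.9, 0.8]
opening: 0.0
grip_force: 0.0
```

Emit:
{"name": "move_arm", "arguments": {
  "motion": [
    {"dx":498,"dy":-26,"dz":120,"rx":0,"ry":0,"rz":0,"claw":0},
    {"dx":498,"dy":-26,"dz":120,"rx":0,"ry":0,"rz":0,"claw":0},
    {"dx":498,"dy":-26,"dz":120,"rx":0,"ry":0,"rz":0,"claw":0},
    {"dx":498,"dy":-26,"dz":120,"rx":0,"ry":0,"rz":0,"claw":0},
    {"dx":498,"dy":-26,"dz":120,"rx":0,"ry":0,"rz":0,"claw":0},
    {"dx":498,"dy":-26,"dz":120,"rx":0,"ry":0,"rz":0,"claw":0},
    {"dx":498,"dy":-26,"dz":120,"rx":0,"ry":0,"rz":0,"claw":0},
    {"dx":498,"dy":-26,"dz":120,"rx":0,"ry":0,"rz":0,"claw":0}
  ]
}}

```text
t: 2.1
position: [0.4346, 0.3454, 0.1421]
orientation: [2.315, 2.123, -0.001]
force: [0.6, -0.3, 0.9]
opening: -0.0
grip_force: 0.0
```

```bash
python3 - <<'E'
from plan import *
O=ori(85)
f=lambda a,off,z: fist(a,off/1e3,.085,z)
print(now()[0],now()[1].as_euler('ZYX',degrees=True),bot.sense()["t"])
s=plan([(f(1.55,50,.10),O,5,0),(f(1.55,50,.022),O,3,0)])
aa=[1.55,1.4,1.22,1.04,.86,.68,.5,.38,.26,.16,.08,0.02]
off=[30,30,30,30,30,30.5,30.5,31,31,31,31,31]
s=plan([(f(a,o,.022),O,1,0) for a,o in zip(aa,off)]+[(f(0,31,.022),O,1,0),(f(0,50,.022),O,1,0),(f(0,50,.12),O,2,0)],s)
# hidden box lid path
HB=np.array([.397,.092,.02]);F=np.array([.991,.134,0]);B=lambda s,h:HB+F*(s-14.5)/1e3+[0,0,h/1e3+.017]
OB=ori(97.7)
w=[([.40,.2,.15],OB,None,0),(B(-45,70),OB,None,0),(B(-45,32),OB,2,0)]
s=plan(w,s)
E
```

```text
[0.4345831  0.34541044 0.14210705] [ 8.50438228e+01  3.11784166e-02 -1.79971728e+02] 2.1
CALL end [0.4417 0.5196 0.022 ]
  x5 {"dx": 174.2, "dy": -7.9, "dz": 42.0, "rx": -0.0005, "ry": 0.0005, "rz": 0.0008, "claw": 0}
  x3 {"dx": 174.2, "dy": -7.9, "dz": 120.0, "rx": -0.0005, "ry": 0.0005, "rz": 0.0008, "claw": 0}
CALL end [0.4579 0.4022 0.022 ]
  x1 {"dx": -20.0, "dy": 0.5, "dz": 0.0, "rx": 0.0, "ry": -0.0, "rz": 0.0, "claw": 0}
  x1 {"dx": -33.1, "dy": -2.7, "dz": -0.0, "rx": 0.0, "ry": -0.0, "rz": 0.0, "claw": 0}
  x1 {"dx": -49.3, "dy": -3.9, "dz": -0.0, "rx": 0.0, "ry": -0.0, "rz": 0.0, "claw": 0}
  x1 {"dx": -65.4, "dy": -2.1, "dz": -0.0, "rx": 0.0, "ry": -0.0, "rz": 0.0, "claw": 0}
  x1 {"dx": -80.9, "dy": 2.5, "dz": 0.0, "rx": 0.0, "ry": -0.0, "rz": 0.0, "claw": 0}
  x1 {"dx": -95.1, "dy": 9.4, "dz": 0.0, "rx": 0.0, "ry": -0.0, "rz": 0.0, "claw": 0}
  x1 {"dx": -108.1, "dy": 19.1, "dz": 0.0, "rx": 0.0, "ry": -0.0, "rz": 0.0, "claw": 0}
  x1 {"dx": -115.5, "dy": 26.3, "dz": 0.0, "rx": 0.0, "ry": -0.0, "rz": 0.0, "claw": 0}
CALL end [0.4667 0.3839 0.1054]
  x1 {"dx": -6.7, "dy"
[... 308 characters left out ...]
 "claw": 0}
  x1 {"dx": -17.4, "dy": 29.4, "dz": 0.0, "rx": 0.0, "ry": 0.0, "rz": 0.0, "claw": 0}
  x1 {"dx": -17.5, "dy": 10.4, "dz": 0.0, "rx": 0.0, "ry": 0.0, "rz": 0.0, "claw": 0}
  x2 {"dx": -17.5, "dy": 10.4, "dz": -98.0, "rx": 0.0, "ry": 0.0, "rz": 0.0, "claw": 0}
CALL end [0.3626 0.1301 0.1241]
  x6 {"dx": -189.0, "dy": -50.4, "dz": -44.6, "rx": -0.0, "ry": 0.0, "rz": -0.2217, "claw": 0}
  x2 {"dx": -309.9, "dy": -102.0, "dz": -1.6, "rx": -0.0, "ry": 0.0, "rz": -0.2217, "claw": 0}
CALL end [0.338 0.084 0.069]
  x3 {"dx": -42.3, "dy": -30.6, "dz": 17.1, "rx": 0.0, "ry": -0.0, "rz": 0.0, "claw": 0}
  x2 {"dx": -42.3, "dy": -30.6, "dz": 55.1, "rx": 0.0, "ry": -0.0, "rz": 0.0, "claw": 0}
```

Emit:
{"name": "move_arm", "arguments": {
  "motion": [
    {"dx":174,"dy":-8,"dz":42,"rx":0,"ry":0,"rz":0,"claw":0},
    {"dx":174,"dy":-8,"dz":42,"rx":0,"ry":0,"rz":0,"claw":0},
    {"dx":174,"dy":-8,"dz":42,"rx":0,"ry":0,"rz":0,"claw":0},
    {"dx":174,"dy":-8,"dz":42,"rx":0,"ry":0,"rz":0,"claw":0},
    {"dx":174,"dy":-8,"dz":42,"rx":0,"ry":0,"rz":0,"claw":0},
    {"dx":174,"dy":-8,"dz":120,"rx":0,"ry":0,"rz":0,"claw":0},
    {"dx":174,"dy":-8,"dz":120,"rx":0,"ry":0,"rz":0,"claw":0},
    {"dx":174,"dy":-8,"dz":120,"rx":0,"ry":0,"rz":0,"claw":0}
  ]
}}

```text
t: 2.77
position: [0.4421, 0.5174, 0.0194]
orientation: [2.315, 2.123, -0.002]
force: [0.6, 0.7, 0.9]
opening: -0.0
grip_force: 0.0
```

Emit:
{"name": "move_arm", "arguments": {
  "motion": [
    {"dx":-20,"dy":0.5,"dz":0,"rx":0,"ry":0,"rz":0,"claw":0},
    {"dx":-33,"dy":-2.7,"dz":0,"rx":0,"ry":0,"rz":0,"claw":0},
    {"dx":-49,"dy":-3.9,"dz":0,"rx":0,"ry":0,"rz":0,"claw":0},
    {"dx":-65.5,"dy":-2,"dz":0,"rx":0,"ry":0,"rz":0,"claw":0},
    {"dx":-81,"dy":2.5,"dz":0,"rx":0,"ry":0,"rz":0,"claw":0},
    {"dx":-95,"dy":9.5,"dz":0,"rx":0,"ry":0,"rz":0,"claw":0},
    {"dx":-108,"dy":19,"dz":0,"rx":0,"ry":0,"rz":0,"claw":0},
    {"dx":-115.5,"dy":26,"dz":0,"rx":0,"ry":0,"rz":0,"claw":0}
  ]
}}

```text
t: 3.43
position: [0.4592, 0.3981, 0.0232]
orientation: [2.317, 2.121, -0.001]
force: [0.1, 0.2, 0.4]
opening: -0.0003
grip_force: 0.1
```

Emit:
{"name": "move_arm", "arguments": {
  "motion": [
    {"dx":-6.7,"dy":8.5,"dz":0,"rx":0,"ry":0,"rz":0,"claw":0},
    {"dx":-11.5,"dy":16,"dz":0,"rx":0,"ry":0,"rz":0,"claw":0},
    {"dx":-14.7,"dy":22.5,"dz":0,"rx":0,"ry":0,"rz":0,"claw":0},
    {"dx":-16.8,"dy":27.5,"dz":0,"rx":0,"ry":0,"rz":0,"claw":0},
    {"dx":-17.5,"dy":29,"dz":0,"rx":0,"ry":0,"rz":0,"claw":0},
    {"dx":-17.5,"dy":10,"dz":0,"rx":0,"ry":0,"rz":0,"claw":0},
    {"dx":-17.5,"dy":10,"dz":-98,"rx":0,"ry":0,"rz":0,"claw":0},
    {"dx":-17.5,"dy":10,"dz":-98,"rx":0,"ry":0,"rz":0,"claw":0}
  ]
}}

```text
t: 4.1
position: [0.4624, 0.3801, 0.1027]
orientation: [-2.313, -2.123, 0.017]
force: [0.5, 1.1, 0.6]
opening: -0.0
grip_force: 0.0
```

Emit:
{"name": "move_arm", "arguments": {
  "motion": [
    {"dx":-189,"dy":-50,"dz":-45,"rx":0,"ry":0,"rz":-0.222,"claw":0},
    {"dx":-189,"dy":-50,"dz":-45,"rx":0,"ry":0,"rz":-0.222,"claw":0},
    {"dx":-189,"dy":-50,"dz":-45,"rx":0,"ry":0,"rz":-0.222,"claw":0},
    {"dx":-189,"dy":-50,"dz":-45,"rx":0,"ry":0,"rz":-0.222,"claw":0},
    {"dx":-189,"dy":-50,"dz":-45,"rx":0,"ry":0,"rz":-0.222,"claw":0},
    {"dx":-189,"dy":-50,"dz":-45,"rx":0,"ry":0,"rz":-0.222,"claw":0}
  ]
}}

```text
t: 4.6
position: [0.3985, 0.1945, 0.1519]
orientation: [2.069, 2.363, -0.003]
force: [-0.0, 0.4, -0.3]
opening: 0.0003
grip_force: 0.0
```

```bash
python3 - <<'E'
from plan import *
np.set_printoptions(precision=4,suppress=True)
print(now()[0],bot.sense()["t"],bot.sense()["force"])
im=[]
for n,(v0,v1,u0,u1) in(("top",(195,290,235,415)),("side",(190,285,280,440))):
    p,d=grab_frame(n); np.savez(n+"1.npz",p=p,d=d); im.append(cv2.resize(np.ascontiguousarray(p[v0:v1,u0:u1,::-1]),(640,int(640*(v1-v0)/(u1-u0))//1),interpolation=cv2.INTER_CUBIC)[:300])
cv2.imwrite("pics/c2.png",np.vstack([im[0][:300],im[1][:300]]))
HB=np.array([.397,.092,.02]);F=np.array([.991,.134,0]);B=lambda s,h:HB+F*(s-14.5)/1e3+[0,0,h/1e3+.017]
OB=ori(97.7)
s=plan([(B(-45,70),OB,6,0),(B(-45,32),OB,2,0)])
s=plan([(B(a,h),OB,1,0) for a,h in((-30,32),(-18,35),(-8,37),(4,36),(16,32),(24,27),(30,21),(34,15),(38,13),(42,11.5),(42,11),(42,11),(42,30),(42,80),(42,80),(42,80))],s)
E
```

```text
[0.3985 0.1945 0.1519] 4.6 [-0.0249  0.4322 -0.3455]
CALL end [0.338 0.084 0.069]
  x6 {"dx": -104.3, "dy": -77.2, "dz": 44.8, "rx": 0.0016, "ry": -0.0007, "rz": -0.001, "claw": 0}
  x2 {"dx": -104.3, "dy": -77.3, "dz": 82.8, "rx": 0.0016, "ry": -0.0007, "rz": -0.001, "claw": 0}
CALL end [0.4163 0.0946 0.052 ]
  x1 {"dx": 0.0, "dy": 15.0, "dz": 0.0, "rx": 0.0, "ry": 0.0, "rz": 0.0, "claw": 0}
  x1 {"dx": 0.0, "dy": 27.0, "dz": -3.0, "rx": 0.0, "ry": 0.0, "rz": 0.0, "claw": 0}
  x1 {"dx": 0.0, "dy": 37.0, "dz": -5.0, "rx": 0.0, "ry": 0.0, "rz": 0.0, "claw": 0}
  x1 {"dx": 0.0, "dy": 49.0, "dz": -4.0, "rx": 0.0, "ry": 0.0, "rz": 0.0, "claw": 0}
  x1 {"dx": 0.0, "dy": 61.0, "dz": 0.0, "rx": 0.0, "ry": 0.0, "rz": 0.0, "claw": 0}
  x1 {"dx": 0.0, "dy": 69.0, "dz": 5.0, "rx": 0.0, "ry": 0.0, "rz": 0.0, "claw": 0}
  x1 {"dx": 0.0, "dy": 75.0, "dz": 11.0, "rx": 0.0, "ry": 0.0, "rz": 0.0, "claw": 0}
  x1 {"dx": 0.0, "dy": 79.0, "dz": 17.0, "rx": 0.0, "ry": 0.0, "rz": 0.0, "claw": 0}
CALL end [0.4243 0.0957 0.117 ]
  x1 {"dx": 0.0, "dy": 4.0, "dz": 2.0, "rx": 0.0, "ry": 0.0, "rz": 0.0, "claw": 0}
  x1 {"dx": 0.0, "dy": 8.0, "dz": 3.5, "rx": 0.0, "ry": 0.0, "rz": 0.0, "claw": 0}
  x2 {"dx": 0.0, "dy": 8.0, "dz": 4.0, "rx": 0.0, "ry": 0.0, "rz": 0.0, "claw": 0}
  x1 {"dx": 0.0, "dy": 8.0, "dz": -15.0, "rx": 0.0, "ry": 0.0, "rz": 0.0, "claw": 0}
  x3 {"dx": 0.0, "dy": 8.0, "dz": -65.0, "rx": 0.0, "ry": 0.0, "rz": 0.0, "claw": 0}
```

View pics/c2.png

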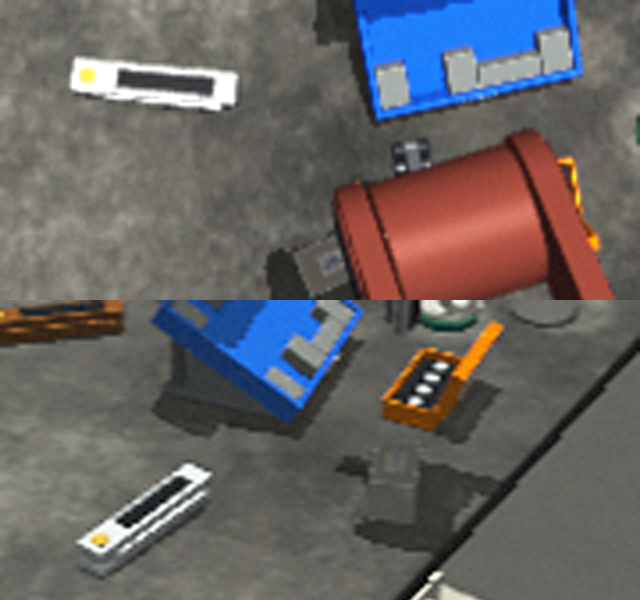

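The gauge is nearly folded: pivot dot at crop (88,75), with only a sliver of blade showing. Next is the box lid.

Emit:
{"name": "move_arm", "arguments": {
  "motion": [
    {"dx":-104,"dy":-77,"dz":45,"rx":0.0016,"ry":0,"rz":0,"claw":0},
    {"dx":-104,"dy":-77,"dz":45,"rx":0.0016,"ry":0,"rz":0,"claw":0},
    {"dx":-104,"dy":-77,"dz":45,"rx":0.0016,"ry":0,"rz":0,"claw":0},
    {"dx":-104,"dy":-77,"dz":45,"rx":0.0016,"ry":0,"rz":0,"claw":0},
    {"dx":-104,"dy":-77,"dz":45,"rx":0.0016,"ry":0,"rz":0,"claw":0},
    {"dx":-104,"dy":-77,"dz":45,"rx":0.0016,"ry":0,"rz":0,"claw":0},
    {"dx":-104,"dy":-77,"dz":83,"rx":0.0016,"ry":0,"rz":0,"claw":0},
    {"dx":-104,"dy":-77,"dz":83,"rx":0.0016,"ry":0,"rz":0,"claw":0}
  ]
}}

```text
t: 5.37
position: [0.3363, 0.0855, 0.065]
orientation: [-2.06, -2.362, 0.01]
force: [-2.1, 0.2, -0.5]
opening: 0.0001
grip_force: 0.0
```

Emit:
{"name": "move_arm", "arguments": {
  "motion": [
    {"dx":0,"dy":15,"dz":0,"rx":0,"ry":0,"rz":0,"claw":0},
    {"dx":0,"dy":27,"dz":-3,"rx":0,"ry":0,"rz":0,"claw":0},
    {"dx":0,"dy":37,"dz":-5,"rx":0,"ry":0,"rz":0,"claw":0},
    {"dx":0,"dy":49,"dz":-4,"rx":0,"ry":0,"rz":0,"claw":0},
    {"dx":0,"dy":61,"dz":0,"rx":0,"ry":0,"rz":0,"claw":0},
    {"dx":0,"dy":69,"dz":5,"rx":0,"ry":0,"rz":0,"claw":0},
    {"dx":0,"dy":75,"dz":11,"rx":0,"ry":0,"rz":0,"claw":0},
    {"dx":0,"dy":79,"dz":17,"rx":0,"ry":0,"rz":0,"claw":0}
  ]
}}

```text
t: 6.03
position: [0.4205, 0.0964, 0.0532]
orientation: [2.063, 2.366, 0.005]
force: [0.2, 0.1, 1.6]
opening: 0.0002
grip_force: 0.7
```

Emit:
{"name": "move_arm", "arguments": {
  "motion": [
    {"dx":0,"dy":4,"dz":2,"rx":0,"ry":0,"rz":0,"claw":0},
    {"dx":0,"dy":8,"dz":3.5,"rx":0,"ry":0,"rz":0,"claw":0},
    {"dx":0,"dy":8,"dz":4,"rx":0,"ry":0,"rz":0,"claw":0},
    {"dx":0,"dy":8,"dz":4.5,"rx":0,"ry":0,"rz":0,"claw":0}
  ]
}}

```text
t: 6.37
position: [0.4231, 0.0966, 0.0486]
orientation: [-2.062, -2.363, 0.009]
force: [-9.8, -0.3, 25.8]
opening: -0.0002
grip_force: 12.5
```

```bash
python3 - <<'E'
from plan import *
np.set_printoptions(precision=4,suppress=True)
for n in("top","side"):
    z=np.load(n+"1.npz");c=cloud(n,z["d"]);h=cv2.cvtColor(z["p"],cv2.COLOR_RGB2HSV);x,y,zz=c[...,0],c[...,1],c[...,2]
    g=(x>.45)&(x<.57)&(y>.30)&(y<.51)
    st=g&(zz>.021)&(zz<.032); uv=np.argwhere(st)[:,::-1]; q=onz(n,uv,.026) if n=="top" else c[st]
    print(n,st.sum(),cv2.minAreaRect((q[:,:2]*1000).astype(np.float32)))
    m=g&(h[...,0]>15)&(h[...,0]<35)&(h[...,1]>120); print("dot",m.sum(),onz(n,np.argwhere(m)[:,::-1].mean(0),.026))
    bk=g&(h[...,2]<80)&(zz>.015); r=cv2.minAreaRect(np.argwhere(bk)[:,::-1].astype(np.float32)); print("slot",bk.sum(),onz(n,r[0],.026),r)
p,r=now(); print(p)
E
```

```text
top 396 ((519.1406860351562, 405.3000183105469), (140.1014862060547, 28.060388565063477), 84.80279541015625)
dot 9 [[0.5251 0.4626 0.026 ]]
slot 88 [[0.5198 0.3945 0.026 ]] ((281.38525390625, 217.7623291015625), (25.168933868408203, 3.4403581619262695), 5.194429397583008)
side 206 ((514.2091064453125, 409.77532958984375), (143.0757293701172, 31.771995544433594), 85.93486785888672)
dot 8 [[0.522  0.4665 0.026 ]]
slot 64 [[0.5155 0.4025 0.026 ]] ((317.70269775390625, 240.28378295898438), (3.3711812496185303, 19.645851135253906), 54.46232223510742)
[0.4231 0.0966 0.0486]
```

```bash
python3 - <<'E'
from plan import *
p,r=now()
O=ori(85)
s=plan([(p+[0,0,.09],r,3,0),([.517,.4075,.11],O,10,.8),([.517,.4075,.020],O,3,.8)])
E
```

```text
CALL end [0.4832 0.2955 0.1203]
  x3 {"dx": 0.1, "dy": -0.8, "dz": -90.0, "rx": 0.0, "ry": 0.0, "rz": 0.0, "claw": 0}
  x5 {"dx": 295.3, "dy": 134.6, "dz": -62.3, "rx": -0.0084, "ry": 0.0003, "rz": 0.2231, "claw": 0.8}
CALL end [0.517  0.4075 0.02  ]
  x5 {"dx": 114.6, "dy": 23.9, "dz": 10.3, "rx": -0.0, "ry": -0.0, "rz": -0.0, "claw": 0.8}
  x3 {"dx": 114.6, "dy": 23.9, "dz": 100.3, "rx": -0.0, "ry": -0.0, "rz": -0.0, "claw": 0.8}
```

Emit:
{"name": "move_arm", "arguments": {
  "motion": [
    {"dx":0,"dy":-1,"dz":-90,"rx":0,"ry":0,"rz":0,"claw":0},
    {"dx":0,"dy":-1,"dz":-90,"rx":0,"ry":0,"rz":0,"claw":0},
    {"dx":0,"dy":-1,"dz":-90,"rx":0,"ry":0,"rz":0,"claw":0},
    {"dx":295,"dy":134.5,"dz":-62,"rx":-0.0084,"ry":0,"rz":0.223,"claw":0.8},
    {"dx":295,"dy":134.5,"dz":-62,"rx":-0.0084,"ry":0,"rz":0.223,"claw":0.8},
    {"dx":295,"dy":134.5,"dz":-62,"rx":-0.0084,"ry":0,"rz":0.223,"claw":0.8},
    {"dx":295,"dy":134.5,"dz":-62,"rx":-0.0084,"ry":0,"rz":0.223,"claw":0.8},
    {"dx":295,"dy":134.5,"dz":-62,"rx":-0.0084,"ry":0,"rz":0.223,"claw":0.8}
  ]
}}

```text
t: 7.03
position: [0.4818, 0.2884, 0.1196]
orientation: [2.313, 2.118, 0.008]
force: [0.8, 0.0, 0.5]
opening: 0.0605
grip_force: 0.0
```

Emit:
{"name": "move_arm", "arguments": {
  "motion": [
    {"dx":114.5,"dy":24,"dz":10,"rx":0,"ry":0,"rz":0,"claw":0.8},
    {"dx":114.5,"dy":24,"dz":10,"rx":0,"ry":0,"rz":0,"claw":0.8},
    {"dx":114.5,"dy":24,"dz":10,"rx":0,"ry":0,"rz":0,"claw":0.8},
    {"dx":114.5,"dy":24,"dz":10,"rx":0,"ry":0,"rz":0,"claw":0.8},
    {"dx":114.5,"dy":24,"dz":10,"rx":0,"ry":0,"rz":0,"claw":0.8},
    {"dx":114.5,"dy":24,"dz":10,"rx":0,"ry":0,"rz":0,"claw":0.8}
  ]
}}

```text
t: 7.53
position: [0.5149, 0.3978, 0.1092]
orientation: [2.313, 2.119, 0.005]
force: [0.2, -0.1, 0.2]
opening: 0.0684
grip_force: 0.0
```

```bash
python3 - <<'E'
from plan import *
np.set_printoptions(precision=4,suppress=True)
p,r=now();print(p,r.as_euler('ZYX',degrees=True),bot.sense()["opening"])
plan([([.517,.4075,.020],ori(85),5,.8)])
im=[]
for n in("top","side"):
    q,d=grab_frame(n); np.savez(n+"2.npz",p=q,d=d)
    c=cloud(n,d);h=cv2.cvtColor(q,cv2.COLOR_RGB2HSV);x,y,zz=c[...,0],c[...,1],c[...,2]
    o=(x>.33)&(x<.5)&(y>.03)&(y<.17)&(zz>.024)&(zz<.04)
    print(n,"box top",o.sum(),cv2.minAreaRect((c[o][:,:2]*1000).astype(np.float32)),np.median(zz[o]),zz[o].max())
    v0,v1,u0,u1=((180,290,245,425),(160,270,285,465))[n=="side"]
    im.append(cv2.resize(np.ascontiguousarray(q[v0:v1,u0:u1,::-1]),None,fx=2.7,fy=2.7,interpolation=cv2.INTER_CUBIC))
cv2.imwrite("pics/c3.png",np.vstack(im))
E
```

```text
[0.5149 0.3978 0.1092] [ 85.       0.0563 179.6922] 0.0683575884440568
CALL end [0.517  0.4075 0.02  ]
  x5 {"dx": 9.9, "dy": 0.7, "dz": 89.1, "rx": 0.0054, "ry": 0.001, "rz": 0.0, "claw": 0.8}
top box top 572 ((452.78314208984375, 105.21134948730469), (110.0494613647461, 114.84660339355469), 7.401283264160156) 0.03256368574885682 0.03924217565391408
side box top 230 ((449.5357360839844, 105.12726593017578), (111.39549255371094, 115.95259094238281), 6.898810386657715) 0.029715698963943826 0.036097962991984645
```

View pics/c3.png

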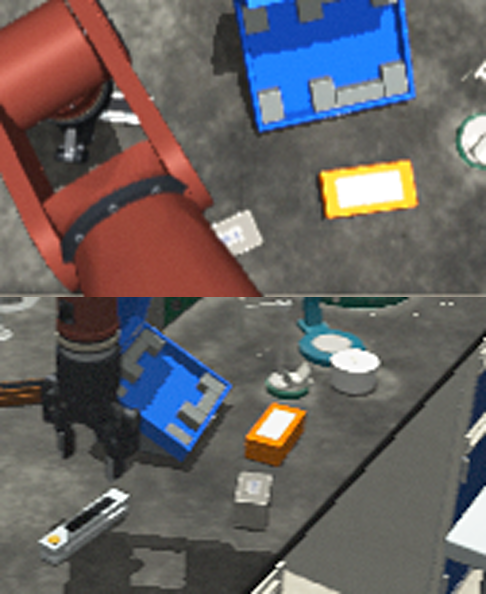

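The box is shut: orange with its white label, at top crop (368,188). Fingers straddle the gauge, about 10 mm short along it. I'll descend with that correction.

Emit:
{"name": "move_arm", "arguments": {
  "motion": [
    {"dx":10,"dy":0.7,"dz":40,"rx":0.0054,"ry":0,"rz":0,"claw":0.8},
    {"dx":10,"dy":0.7,"dz":88,"rx":0.0054,"ry":0,"rz":0,"claw":0.8},
    {"dx":10,"dy":0.7,"dz":88,"rx":0.0054,"ry":0,"rz":0,"claw":0.8},
    {"dx":10,"dy":0.7,"dz":88,"rx":0.0054,"ry":0,"rz":0,"claw":0.8},
    {"dx":10,"dy":0.7,"dz":88,"rx":0.0054,"ry":0,"rz":0,"claw":0.8}
  ]
}}

```text
t: 8.05
position: [0.5179, 0.4072, 0.0223]
orientation: [2.318, 2.12, 0.001]
force: [0.4, -1.0, 0.2]
opening: 0.0682
grip_force: 0.0
```

Emit:
{"name": "move_arm", "arguments": {
  "motion": [
    {"dx":0,"dy":0,"dz":1.5,"rx":0,"ry":0,"rz":0,"claw":0},
    {"dx":0,"dy":0,"dz":1.5,"rx":0,"ry":0,"rz":0,"claw":0},
    {"dx":0,"dy":0,"dz":1.5,"rx":0,"ry":0,"rz":0,"claw":0},
    {"dx":0,"dy":0,"dz":1.5,"rx":0,"ry":0,"rz":0,"claw":0},
    {"dx":0,"dy":0,"dz":1.5,"rx":0,"ry":0,"rz":0,"claw":0},
    {"dx":0,"dy":0,"dz":1.5,"rx":0,"ry":0,"rz":0,"claw":0},
    {"dx":0,"dy":0,"dz":1.5,"rx":0,"ry":0,"rz":0,"claw":0}
  ],
  "newtons": 40
}}

```text
t: 8.63
position: [0.5196, 0.409, 0.0232]
orientation: [2.316, 2.121, 0.008]
force: [-0.6, -1.2, 6.5]
opening: 0.0273
grip_force: 41.1
```

```bash
cat >> plan.py <<'E'
# case frame; origin local coords in case-aligned frame
YAW=12.3
RC=(R.from_euler('z',YAW,degrees=True)*R.from_euler('y',-30,degrees=True))
# local centre measured in yaw-12 frame -> shift y for .3deg
CO=R.from_euler('z',12.0,degrees=True).apply(R.from_euler('y',-30,degrees=True).apply([.545,.0225,-.2585]))
def cw(x,y,z): return CO+RC.apply(np.array([x,y,z])/1e3)   # case mm -> world
def cl(p): return RC.inv().apply(np.asarray(p)-CO)*1e3
OC=ori(YAW,30)
E
python3 - <<'E'
from plan import *
np.set_printoptions(precision=4,suppress=True)
s=bot.sense();p,r=now();print(p,s["opening"],s["grip_force"],s["force"],"CO",CO)
# refine case from frames: blocks & walls, both cameras
for n in("top","side"):
  for k in("0","2") if n=="side" else ("0","1","2"):
    z=np.load(n+k+".npz");c=cloud(n,z["d"]);h=cv2.cvtColor(z["p"],cv2.COLOR_RGB2HSV)
    L=((c.reshape(-1,3)-CO)@RC.as_matrix()*1e3).reshape(c.shape)
    roi=(abs(L[...,0])<95)&(abs(L[...,1])<110)
    blue=roi&(h[...,0]>100)&(h[...,0]<125)&(h[...,1]>150)
    W=blue&(abs(L[...,2]-26)<3.5)
    out=[]
    f=np.median(L[blue&(abs(L[...,2]-6)<3)],axis=0)[2]
    lw=L[W&(L[...,1]>70)&(abs(L[...,0])<50)]; rw=L[W&(L[...,1]<-70)&(abs(L[...,0])<50)]; fw=L[W&(L[...,0]<-60)&(abs(L[...,1])<80)]
    print(n,k,"floor z",f,"left wall y",np.median(lw[:,1]) if len(lw) else None,len(lw),"right",np.median(rw[:,1]) if len(rw) else None,len(rw),"front x",np.median(fw[:,0]) if len(fw) else None,len(fw))
    g=roi&(h[...,1]<60)&(abs(L[...,2]-22)<3)&(L[...,0]<-30)&(L[...,0]>-73)
    yy=np.sort(L[g][:,1]); 
    hist,e=np.histogram(yy,np.arange(-90,92,4)); print("   blocks front y hist",[(int(a),int(b)) for a,b in zip(e,hist) if b])
E
```

```text
[0.5196 0.409  0.0232] 0.027291535701852707 41.0641747713089 [-0.5877 -1.2212  6.517 ] CO [0.5834 0.147  0.0486]
top 0 floor z 6.333696940297566 left wall y 85.22110129831465 56 right -88.79634683944994 64 front x -73.07812931103146 106
   blocks front y hist [(-86, 11), (-82, 11), (-78, 13), (-74, 13), (-70, 11), (-66, 15), (-62, 10), (-58, 6), (-54, 7), (-50, 5), (-46, 7), (-42, 10), (-38, 5), (-34, 5), (-30, 6), (-26, 8), (-22, 7), (-18, 7), (-14, 7), (-10, 8), (-6, 9), (-2, 11), (2, 14), (6, 14), (10, 13), (14, 12), (18, 12), (54, 4), (58, 12), (62, 13), (66, 13), (70, 12), (74, 12), (78, 9)]
top 1 floor z 6.305109960907513 left wall y 84.78085699457336 59 right -88.73682263943918 63 front x -73.28387652007274 102
   blocks front y hist [(-86, 9), (-82, 12), (-78, 14), (-74, 11), (-70, 14), (-66, 16), (-62, 11), (-58, 7), (-54, 7), (-50, 10), (-46, 8), (-42, 8), (-38, 6), (-34, 7), (-30, 9), (-26, 7), (-22, 7), (-18, 8), (-14, 7), (-10, 8), (-6, 8), (-2, 11), (2, 14), (6, 12), (10, 14), (14, 12), (18, 13), (54, 3), (58, 13), (62, 11), (66, 12), (70, 15), (74, 13), (78, 7)]
top 2 
[... 692 characters left out ...]
-54, 3), (-50, 4), (-46, 3), (-42, 1), (-38, 2), (-34, 2), (-30, 1), (-26, 1), (-22, 1), (-18, 2), (-14, 4), (-10, 1), (-6, 3), (-2, 4), (2, 4), (6, 2), (10, 3), (14, 7), (18, 2), (22, 6), (26, 2), (62, 2), (66, 8), (70, 3), (74, 5), (78, 5), (82, 1)]
side 2 floor z 5.75171764949698 left wall y 89.76904126112491 21 right -83.6956109605289 17 front x -76.94347579340206 34
   blocks front y hist [(-82, 1), (-78, 2), (-74, 4), (-70, 4), (-66, 2), (-62, 5), (-58, 4), (-54, 3), (-50, 2), (-46, 2), (-42, 2), (-38, 1), (-34, 4), (-30, 1), (-26, 2), (-22, 2), (-18, 3), (-6, 2), (-2, 3), (2, 4), (6, 3), (10, 5), (14, 4), (18, 9), (22, 5), (26, 1), (30, 1), (62, 3), (66, 6), (70, 5), (74, 7), (78, 5)]
```

```bash
sed -i 's/^def cw/CO=CO+RC.apply([.0005,.0008,0])\ndef cw/' plan.py; python3 - <<'E'
from plan import *
p,r=now()
print(cw(-30,50,140),cw(1.5,41.3,75))
s=plan([(p+[0,0,.12],r,4,0),(cw(-30,50,140),OC,12,0),(cw(1.5,41.3,75),OC,4,0)])
E
```

```text
[0.47924098 0.17629121 0.15512599] [0.53950193 0.18052582 0.11458434]
CALL end [0.4911 0.2449 0.1516]
  x4 {"dx": 0.3, "dy": 0.6, "dz": -120.0, "rx": 0.0, "ry": 0.0, "rz": 0.0, "claw": 0}
  x4 {"dx": -235.0, "dy": -19.2, "dz": -132.6, "rx": -0.3292, "ry": 0.4458, "rz": 1.2379, "claw": 0}
CALL end [0.4792 0.1763 0.1551]
  x8 {"dx": -63.2, "dy": 26.1, "dz": -13.6, "rx": -0.2079, "ry": 0.2814, "rz": 0.7815, "claw": 0}
CALL end [0.5395 0.1805 0.1146]
  x4 {"dx": 31.5, "dy": 8.7, "dz": 65.0, "rx": 0.0, "ry": 0.0, "rz": 0.0, "claw": 0}
```

```bash
python3 - <<'E'
from plan import *
p,r=now()
s=plan([(p+[-.02,-.02,.15],r,4,0),(cw(-25,50,165),OC,12,0)])
E
```

```text
CALL end [0.4778 0.2237 0.1779]
  x4 {"dx": -21.3, "dy": -17.5, "dz": -150.1, "rx": 0.0, "ry": 0.0, "rz": 0.0, "claw": 0}
  x4 {"dx": -237.4, "dy": -26.9, "dz": -156.8, "rx": -0.3292, "ry": 0.4458, "rz": 1.2379, "claw": 0}
CALL end [0.4713 0.1746 0.1793]
  x8 {"dx": -44.5, "dy": 20.4, "dz": -8.3, "rx": -0.2079, "ry": 0.2814, "rz": 0.7815, "claw": 0}
```

Emit:
{"name": "move_arm", "arguments": {
  "motion": [
    {"dx":-21,"dy":-17.5,"dz":-150,"rx":0,"ry":0,"rz":0,"claw":0},
    {"dx":-21,"dy":-17.5,"dz":-150,"rx":0,"ry":0,"rz":0,"claw":0},
    {"dx":-21,"dy":-17.5,"dz":-150,"rx":0,"ry":0,"rz":0,"claw":0},
    {"dx":-21,"dy":-17.5,"dz":-150,"rx":0,"ry":0,"rz":0,"claw":0},
    {"dx":-237,"dy":-27,"dz":-157,"rx":-0.329,"ry":0.446,"rz":1.238,"claw":0},
    {"dx":-237,"dy":-27,"dz":-157,"rx":-0.329,"ry":0.446,"rz":1.238,"claw":0},
    {"dx":-237,"dy":-27,"dz":-157,"rx":-0.329,"ry":0.446,"rz":1.238,"claw":0},
    {"dx":-237,"dy":-27,"dz":-157,"rx":-0.329,"ry":0.446,"rz":1.238,"claw":0}
  ]
}}

```text
t: 9.3
position: [0.4749, 0.222, 0.175]
orientation: [-2.709, -1.517, -0.317]
force: [1.8, -0.1, -3.8]
opening: 0.027
grip_force: 40.6
```

```bash
python3 - <<'E'
from plan import *
print(now()[0],bot.sense()["q"],bot.sense()["opening"])
s=plan([(cw(-25,50,165),OC,8,0)])
E
```

```text
[0.47490015 0.221957   0.17497651] [ 0.26465822 -0.03853962  2.04721806  0.08613739  0.94211054  0.77057874] 0.02695791990180562
CALL end [0.4713 0.1746 0.1793]
  x8 {"dx": -40.9, "dy": 22.3, "dz": -10.4, "rx": -0.2075, "ry": 0.2849, "rz": 0.7774, "claw": 0}
```

Emit:
{"name": "move_arm", "arguments": {
  "motion": [
    {"dx":-41,"dy":22,"dz":-10,"rx":-0.2075,"ry":0.285,"rz":0.7774,"claw":0},
    {"dx":-41,"dy":22,"dz":-10,"rx":-0.2075,"ry":0.285,"rz":0.7774,"claw":0},
    {"dx":-41,"dy":22,"dz":-10,"rx":-0.2075,"ry":0.285,"rz":0.7774,"claw":0},
    {"dx":-41,"dy":22,"dz":-10,"rx":-0.2075,"ry":0.285,"rz":0.7774,"claw":0},
    {"dx":-41,"dy":22,"dz":-10,"rx":-0.2075,"ry":0.285,"rz":0.7774,"claw":0},
    {"dx":-41,"dy":22,"dz":-10,"rx":-0.2075,"ry":0.285,"rz":0.7774,"claw":0},
    {"dx":-41,"dy":22,"dz":-10,"rx":-0.2075,"ry":0.285,"rz":0.7774,"claw":0},
    {"dx":-41,"dy":22,"dz":-10,"rx":-0.2075,"ry":0.285,"rz":0.7774,"claw":0}
  ]
}}

```text
t: 9.97
position: [0.4692, 0.1761, 0.1766]
orientation: [-2.967, -0.325, -0.785]
force: [-0.8, -0.1, -4.4]
opening: 0.0271
grip_force: 40.7
```

```bash
python3 - <<'E'
from plan import *
p,r=now(); print(p,cl(p),np.degrees((OC*r.inv()).as_rotvec()),bot.sense()["q"])
s=plan([(cw(1.5,41.3,65),OC,6,0)])
E
```

```text
[0.46922374 0.17606005 0.17661004] [-27.77666982  51.90812609 163.52400071] [ 0.08383561 -0.34041149 -0.20217454] [ 2.19185647e-01 -2.56222429e-01  2.29761224e+00 -1.12379075e-03
  5.82721578e-01  1.57251150e+00]
CALL end [0.5444 0.1816 0.1059]
  x6 {"dx": 29.8, "dy": 10.9, "dz": 98.3, "rx": -0.0016, "ry": 0.0061, "rz": 0.0031, "claw": 0}
```

Emit:
{"name": "move_arm", "arguments": {
  "motion": [
    {"dx":30,"dy":11,"dz":98,"rx":-0.0016,"ry":0.006,"rz":0.003,"claw":0},
    {"dx":30,"dy":11,"dz":98,"rx":-0.0016,"ry":0.006,"rz":0.003,"claw":0},
    {"dx":30,"dy":11,"dz":98,"rx":-0.0016,"ry":0.006,"rz":0.003,"claw":0},
    {"dx":30,"dy":11,"dz":98,"rx":-0.0016,"ry":0.006,"rz":0.003,"claw":0},
    {"dx":30,"dy":11,"dz":98,"rx":-0.0016,"ry":0.006,"rz":0.003,"claw":0}
  ]
}}

```text
t: 10.38
position: [0.5473, 0.1813, 0.1075]
orientation: [-2.965, -0.323, -0.794]
force: [0.1, 0.9, -3.7]
opening: 0.0271
grip_force: 41.3
```

```bash
cat > caselook.py <<'E'
from plan import *
import sys
def look(tag,show=True):
    im=[]
    for n,(v0,v1,u0,u1) in(("top",(150,240,310,430)),("side",(150,235,290,400))):
        q,d=grab_frame(n); np.savez(n+tag+".npz",p=q,d=d)
        im.append(cv2.resize(np.ascontiguousarray(q[v0:v1,u0:u1,::-1]),(400,int(400*(v1-v0)/(u1-u0))),interpolation=cv2.INTER_CUBIC)[:300])
    cv2.imwrite(f"pics/c{tag}.png",np.hstack(im)[:, :800] if im[0].shape==im[1].shape else np.vstack(im))
E
python3 - <<'E'
from caselook import *
np.set_printoptions(precision=4,suppress=True)
p,r=now(); print(p,cl(p),np.degrees((OC*r.inv()).as_rotvec()))
look("4")
for n in("top","side"):
    z=np.load(n+"4.npz");c=cloud(n,z["d"]);h=cv2.cvtColor(z["p"],cv2.COLOR_RGB2HSV)
    L=((c.reshape(-1,3)-CO)@RC.as_matrix()*1e3).reshape(c.shape)
    zt=cl(p)[2]-10.2+13
    g=(abs(L[...,0])<100)&(abs(L[...,1]-41)<25)&(abs(L[...,2]-zt)<4)&(h[...,1]<60)
    q=L[g]; print(n,g.sum(),"x rng",np.percentile(q[:,0],[0,2,98,100]),"y",np.percentile(q[:,1],[0,5,95,100]),"z",np.median(q[:,2]),zt)
    m=(abs(L[...,2]-zt)<15)&(abs(L[...,1]-41)<30)&(abs(L[...,0])<100)&(h[...,0]>15)&(h[...,0]<35)&(h[...,1]>120)
    if m.sum(): print("dot",m.sum(),L[m].mean(0))
E
```

```text
[0.5473 0.1813 0.1075] [ 4.6793 40.4212 64.9516] [ 0.0592 -0.0012 -0.1091]
top 209 x rng [-7.205  -5.9649 71.1173 72.1098] y [16.5856 27.287  51.5791 65.1105] z 68.25303458936892 67.75160792045216
dot 16 [59.5176 38.917  69.6342]
side 122 x rng [-68.8134 -66.9011  65.9539  68.2551] y [27.9768 31.2972 58.9771 65.9167] z 67.75214006032502 67.75160792045216
dot 6 [56.221  45.8805 70.1315]
```

View pics/c4.png

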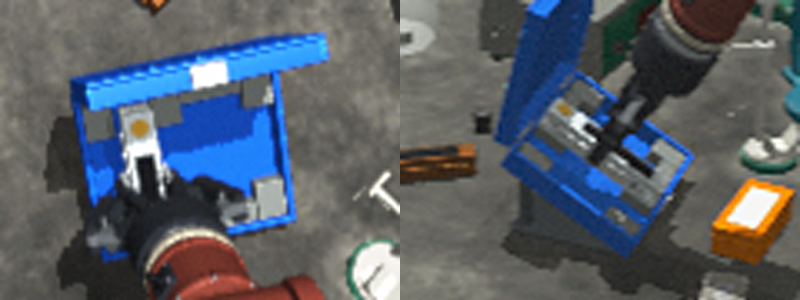

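Gauge is held square above the left seat: pivot dot at top crop (138,128), lower end in the seat's front gap. Camera-relative, it sits about 2 mm too far left and 1 mm too far up, so I'll correct, go lower and re-measure.

```bash
python3 - <<'E'
from plan import *
p,r=now(); L=cl(p)
s=plan([(cw(L[0]-1.2,L[1]-2,51),OC,4,0)])
E
```

```text
CALL end [0.5549 0.1812 0.0956]
  x4 {"dx": -1.3, "dy": 2.0, "dz": 15.6, "rx": -0.0001, "ry": -0.0045, "rz": 0.002, "claw": 0}
```

Emit:
{"name": "move_arm", "arguments": {
  "motion": [
    {"dx":-1.3,"dy":2,"dz":15,"rx":0,"ry":-0.0045,"rz":0.002,"claw":0},
    {"dx":-1.3,"dy":2,"dz":15,"rx":0,"ry":-0.0045,"rz":0.002,"claw":0},
    {"dx":-1.3,"dy":2,"dz":15,"rx":0,"ry":-0.0045,"rz":0.002,"claw":0},
    {"dx":-1.3,"dy":2,"dz":15,"rx":0,"ry":-0.0045,"rz":0.002,"claw":0}
  ]
}}

```text
t: 10.82
position: [0.5549, 0.1814, 0.0971]
orientation: [-2.964, -0.318, -0.798]
force: [-0.1, 0.2, -3.0]
opening: 0.0268
grip_force: 41.3
```

```bash
cat > gm.py <<'E'
from caselook import *
np.set_printoptions(precision=2,suppress=True)
def gauge(tag,dz=10.2):
    p,r=now(); t=cl(p); print("TCP case",t,np.degrees((OC*r.inv()).as_rotvec()),bot.sense()["force"])
    zt=t[2]-dz+13
    for n in("top","side"):
        z=np.load(n+tag+".npz");c=cloud(n,z["d"]);h=cv2.cvtColor(z["p"],cv2.COLOR_RGB2HSV)
        L=((c.reshape(-1,3)-CO)@RC.as_matrix()*1e3).reshape(c.shape); X,Y,Z=L[...,0],L[...,1],L[...,2]
        for a,b in((30,70),(-70,-30)):
            s=(h[...,1]<70)&(abs(Z-zt)<4)&(X>a)&(X<b)&(abs(Y-41)<22)
            lb=(abs(Z-22)<3)&(X>a)&(X<b)&(h[...,1]<100)
            l=lb&(Y>52)&(Y<86); rr=lb&(Y<33)&(Y>-5)
            f=lambda m,pc:np.percentile(Y[m],pc) if m.sum()>5 else np.nan
            print(n,(a,b),"stock y",s.sum(),f(s,2),f(s,98),"left blk",l.sum(),f(l,2),f(l,98),"right blk",rr.sum(),f(rr,2),f(rr,98))
        m=(abs(Z-zt)<8)&(abs(Y-41)<30)&(abs(X)<100)&(h[...,0]>15)&(h[...,0]<35)&(h[...,1]>110)
        if m.sum(): print(" dot",m.sum(),L[m].mean(0))
        blue=(abs(X)<95)&(abs(Y)<110)&(h[...,0]>100)&(h[...,0]<125)&(h[...,1]>150); W=blue&(abs(Z-26)<3.5)
        fw=W&(X<-60)&(abs(Y)<80); rw=W&(Y<-70)&(abs(X)<50); lw=W&(Y>70)&(abs(X)<50)
        print(" walls front x",np.median(X[fw]),"L",np.median(Y[lw]),"R",np.median(Y[rw]))
        sx=(h[...,1]<70)&(abs(Z-zt)<4)&(abs(Y-41)<12)&(abs(X)<90); print(" stock x",np.percentile(X[sx],[0,2,98,100]))
E
python3 - <<'E'
from gm import *
look("5"); gauge("5")
q=np.load("top5.npz")["p"]; s=np.load("side5.npz")["p"]
a=cv2.resize(np.ascontiguousarray(q[160:230,325:385,::-1]),(400,466),interpolation=cv2.INTER_CUBIC); b=cv2.resize(np.ascontiguousarray(s[160:230,305:365,::-1]),(400,466),interpolation=cv2.INTER_CUBIC)
cv2.imwrite("pics/z5.png",np.hstack([a,b]))
E
```

```text
TCP case [ 6.26 38.79 52.12] [-0.06  0.15  0.04] [ 0.1  -0.52 -4.04]
top (30, 70) stock y 98 25.217512965139026 50.784578103558026 left blk 60 56.44151435293996 79.45741500817724 right blk 63 -3.5380928010855497 19.402207793794243
top (-70, -30) stock y 0 nan nan left blk 17 65.136143801591 79.47438162039668 right blk 0 nan nan
 dot 20 [60.07 38.11 57.  ]
 walls front x -73.48636268840596 L 84.22390582229383 R -89.61760546288292
 stock x [-5.93 -2.27 72.34 73.41]
side (30, 70) stock y 42 26.45743711104094 59.97976069157205 left blk 24 59.270370933576345 79.15931393514072 right blk 0 nan nan
side (-70, -30) stock y 42 30.604393846186987 58.709696514411945 left blk 24 60.31734030539664 81.87802392228465 right blk 0 nan nan
 dot 7 [57.24 44.48 56.33]
 walls front x -76.87084443124279 L 88.05221004078157 R -83.88793311192032
 stock x [-68.7  -67.74  67.21  68.24]
```

View pics/z5.png

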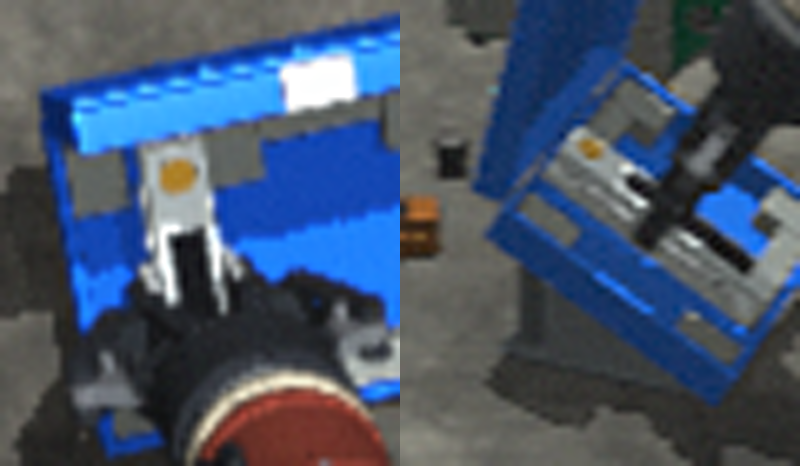

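The gauge lies between the blocks in both views: pivot dot at (180,175) left and (592,148) right, about 1.9 mm left and 1.3 mm up of ideal. I'll correct and check.

Emit:
{"name": "move_arm", "arguments": {
  "motion": [
    {"dx":-1.5,"dy":1.8,"dz":0,"rx":0,"ry":0,"rz":0,"claw":0},
    {"dx":-1.5,"dy":1.8,"dz":0,"rx":0,"ry":0,"rz":0,"claw":0},
    {"dx":-1.5,"dy":1.8,"dz":0,"rx":0,"ry":0,"rz":0,"claw":0},
    {"dx":-1.5,"dy":1.8,"dz":0,"rx":0,"ry":0,"rz":0,"claw":0}
  ]
}}

```text
t: 11.25
position: [0.5542, 0.1791, 0.0953]
orientation: [-2.964, -0.318, -0.796]
force: [0.6, 0.0, -3.8]
opening: 0.0273
grip_force: 41.3
```

```bash
python3 - <<'E'
from gm import *
look("6"); gauge("6")
E
```

```text
TCP case [ 4.13 36.82 51.2 ] [-0.04  0.06  0.06] [ 0.82 -0.86 -3.44]
top (30, 70) stock y 93 23.541914928236338 48.43116838643006 left blk 64 56.20439815758158 79.81058892469947 right blk 60 -3.688631220570836 17.86732784399304
top (-70, -30) stock y 0 nan nan left blk 15 60.31230803417442 79.59877199793434 right blk 0 nan nan
 dot 19 [58.18 35.96 55.28]
 walls front x -73.5724139307453 L 84.01618999982324 R -89.30054370031996
 stock x [-10.3   -6.11  70.17  71.77]
side (30, 70) stock y 36 24.719352211163866 54.58961147955024 left blk 24 60.76431717707067 81.21831525371859 right blk 2 nan nan
side (-70, -30) stock y 46 24.49282833066535 56.29794694732824 left blk 24 63.21741119778074 81.81048176906627 right blk 0 nan nan
 dot 7 [55.25 41.14 55.76]
 walls front x -77.79210572815148 L 88.99346741343646 R -84.2664341477363
 stock x [-70.81 -68.74  64.7   65.85]
```

Emit:
{"name": "move_arm", "arguments": {
  "motion": [
    {"dx":0,"dy":-0.5,"dz":5,"rx":0,"ry":0,"rz":0,"claw":0},
    {"dx":0,"dy":-0.5,"dz":10,"rx":0,"ry":0,"rz":0,"claw":0},
    {"dx":0,"dy":-0.5,"dz":14,"rx":0,"ry":0,"rz":0,"claw":0},
    {"dx":0,"dy":-0.5,"dz":18,"rx":0,"ry":0,"rz":0,"claw":0},
    {"dx":0,"dy":-0.5,"dz":18,"rx":0,"ry":0,"rz":0,"claw":0}
  ]
}}

```text
t: 11.77
position: [0.5627, 0.1815, 0.0783]
orientation: [-2.965, -0.318, -0.793]
force: [0.0, 0.4, -4.2]
opening: 0.027
grip_force: 41.3
```

```bash
python3 - <<'E'
from gm import *
look("7"); gauge("7")
E
```

```text
TCP case [ 3.62 37.32 32.75] [-0.03 -0.    0.06] [-0.1  -0.63 -5.13]
top (30, 70) stock y 90 24.023515386042646 48.68833555497828 left blk 72 56.79196210497845 79.82063637283098 right blk 68 -3.808311024063701 20.269016065931048
top (-70, -30) stock y 0 nan nan left blk 27 63.50280190060806 79.59520114647636 right blk 0 nan nan
 dot 16 [57.49 36.33 36.55]
 walls front x -73.53368588633492 L 84.13174341905724 R -89.50821650307299
 stock x [-7.61 -6.45 68.62 69.57]
side (30, 70) stock y 40 28.359712392828673 55.79837243723352 left blk 39 52.60580331171162 81.68219829515282 right blk 13 -2.742502170507983 17.690310029032172
side (-70, -30) stock y 45 26.653810451275962 56.59976743062485 left blk 33 54.646015618890466 81.24241693597524 right blk 9 -3.393674507163332 6.7339343914591865
 dot 7 [55.22 40.02 34.26]
 walls front x -77.69025269849583 L 89.70420432096498 R -84.69898064740961
 stock x [-72.03 -70.89  64.74  65.8 ]
```

Emit:
{"name": "move_arm", "arguments": {
  "motion": [
    {"dx":0.3,"dy":0,"dz":2,"rx":0,"ry":0,"rz":0,"claw":0},
    {"dx":0.3,"dy":0,"dz":3.5,"rx":0,"ry":0,"rz":0,"claw":0},
    {"dx":0.3,"dy":0,"dz":3.5,"rx":0,"ry":0,"rz":0,"claw":0},
    {"dx":0.3,"dy":0,"dz":3.5,"rx":0,"ry":0,"rz":0,"claw":0}
  ]
}}

```text
t: 12.2
position: [0.565, 0.182, 0.0768]
orientation: [-2.964, -0.318, -0.796]
force: [-0.4, -0.6, -2.7]
opening: 0.0273
grip_force: 41.3
```

Emit:
{"name": "move_arm", "arguments": {
  "motion": [
    {"dx":0,"dy":0,"dz":0.8,"rx":0,"ry":0,"rz":0,"claw":0.3},
    {"dx":0,"dy":0,"dz":0.8,"rx":0,"ry":0,"rz":0,"claw":0.4},
    {"dx":0,"dy":0,"dz":0.8,"rx":0,"ry":0,"rz":0,"claw":0.5},
    {"dx":0,"dy":0,"dz":0.8,"rx":0,"ry":0,"rz":0,"claw":0.5},
    {"dx":0,"dy":0,"dz":0.8,"rx":0,"ry":0,"rz":0,"claw":0.5}
  ]
}}

```text
t: 12.62
position: [0.5665, 0.1823, 0.0773]
orientation: [-2.963, -0.317, -0.8]
force: [0.2, 0.2, 0.1]
opening: 0.043
grip_force: 0.0
```

Emit:
{"name": "move_arm", "arguments": {
  "motion": [
    {"dx":0,"dy":0,"dz":-10,"rx":0,"ry":0,"rz":0,"claw":0.5},
    {"dx":0,"dy":0,"dz":-30,"rx":0,"ry":0,"rz":0,"claw":0.5},
    {"dx":0,"dy":0,"dz":-70,"rx":0,"ry":0,"rz":0,"claw":0.5},
    {"dx":-30,"dy":0,"dz":-110,"rx":0,"ry":0,"rz":0,"claw":0.5},
    {"dx":-60,"dy":20,"dz":-140,"rx":0,"ry":0,"rz":0,"claw":0.5},
    {"dx":-60,"dy":20,"dz":-140,"rx":0,"ry":0,"rz":0,"claw":0.5}
  ]
}}

```text
t: 13.12
position: [0.4476, 0.1361, 0.1684]
orientation: [-2.963, -0.32, -0.798]
force: [0.0, -0.5, -0.8]
opening: 0.0427
grip_force: 0.0
```

```bash
python3 - <<'E'
from gm import *
p,r=now(); print(p,bot.sense()["t"],bot.sense()["opening"])
im=[]
for n in("top","side"):
    q,d=grab_frame(n); np.savez(n+"8.npz",p=q,d=d)
    c=cloud(n,d);h=cv2.cvtColor(q,cv2.COLOR_RGB2HSV);x,y,zz=c[...,0],c[...,1],c[...,2]
    L=((c.reshape(-1,3)-CO)@RC.as_matrix()*1e3).reshape(c.shape); X,Y,Z=L[...,0],L[...,1],L[...,2]
    m=(abs(Y-41)<30)&(abs(X)<100)&(h[...,0]>15)&(h[...,0]<35)&(h[...,1]>110)&(abs(Z-30)<15)
    print(n,"dot",m.sum(),L[m].mean(0))
    g=(h[...,1]<70)&(abs(X)<85)&(abs(Y-39)<10)&(Z>27)&(Z<40); print("stock z",np.median(Z[g]),[round(float(np.median(Z[g&(X>a)&(X<a+35)])),1) for a in(-70,-35,0,35)],np.percentile(X[g],[0,100]))
for k in("2","8"):
  for n in("top","side"):
    z=np.load(n+k+".npz");c=cloud(n,z["d"]);h=cv2.cvtColor(z["p"],cv2.COLOR_RGB2HSV);x,y,zz=c[...,0],c[...,1],c[...,2]
    o=(x>.36)&(x<.48)&(y>.02)&(y<.17)&(zz>.024)&(zz<.04)&(((h[...,0]>5)&(h[...,0]<25)&(h[...,1]>100))|(h[...,1]<40)&(h[...,2]>150))
    k2,l,st,_=cv2.connectedComponentsWithStats(o.astype(np.uint8)); o=l==(st[1:,4].argmax()+1)
    q=onz(n,np.argwhere(o)[:,::-1],.032)
    print(k,n,"box",o.sum(),cv2.minAreaRect((q[:,:2]*1000).astype(np.float32)))
E
```

```text
[0.45 0.14 0.17] 13.1167 0.04268847700100873
top dot 18 [58.59 35.94 34.51]
stock z 32.64206811091363 [32.4, 33.1, 32.6, 32.3] [-67.27  69.  ]
side dot 7 [55.07 39.62 32.5 ]
stock z 31.007375031474997 [31.0, 30.9, 30.9, 32.0] [-72.38  65.91]
2 top box 250 ((424.51544189453125, 94.31492614746094), (31.928911209106445, 70.43885040283203), 9.302590370178223)
2 side box 213 ((416.3001403808594, 104.47380065917969), (52.644691467285156, 108.87064361572266), 7.382566452026367)
8 top box 37 ((439.1139221191406, 111.30802917480469), (14.821178436279297, 44.71841812133789), 0.003213468473404646)
8 side box 209 ((416.2121887207031, 105.20869445800781), (53.82990646362305, 110.81444549560547), 8.833760261535645)
```

```bash
python3 - <<'E'
from gm import *
for n,k in(("top","2"),("side","8")):
    z=np.load(n+k+".npz");c=cloud(n,z["d"]);h=cv2.cvtColor(z["p"],cv2.COLOR_RGB2HSV);x,y,zz=c[...,0],c[...,1],c[...,2]
    roi=(x>.35)&(x<.49)&(y>.02)&(y<.18)
    o=(roi&(h[...,0]>5)&(h[...,0]<28)&(h[...,1]>110)&(zz>.005)).astype(np.uint8)
    cn=max(cv2.findContours(o,cv2.RETR_EXTERNAL,cv2.CHAIN_APPROX_NONE)[0],key=cv2.contourArea)
    f=np.zeros_like(o);cv2.drawContours(f,[cn],-1,1,-1); f=(f>0)
    for zl in(.0275,.024):
        t=f&(zz>zl)&(zz<.04); q=c[t]; r=cv2.minAreaRect((q[:,:2]*1000).astype(np.float32)); print(n,zl,t.sum(),r,np.median(zz[t]), q.mean(0))
    t=f&(zz>.0275)
    lab=t&(h[...,1]<60); print(" label ctr",onz(n,np.argwhere(lab)[:,::-1].mean(0),.032),cv2.minAreaRect((onz(n,np.argwhere(lab)[:,::-1],.032)[:,:2]*1000).astype(np.float32)))
p,r=now();print(p)
E
```

```text
top 0.0275 545 ((423.7872619628906, 94.31787109375), (49.91423797607422, 100.62557983398438), 7.511263847351074) 0.03265458083508754 [0.42 0.09 0.03]
top 0.024 555 ((423.8578796386719, 94.34944152832031), (49.88249969482422, 100.75596618652344), 7.401283264160156) 0.032620041030267055 [0.42 0.09 0.03]
 label ctr [[0.42 0.09 0.03]] ((424.2580871582031, 94.44178771972656), (31.627525329589844, 70.81092834472656), 7.996377468109131)
side 0.0275 178 ((419.9005432128906, 98.91983795166016), (50.739593505859375, 107.12522888183594), 7.042100429534912) 0.029974712194751896 [0.42 0.1  0.03]
side 0.024 222 ((419.8762512207031, 97.40138244628906), (52.844703674316406, 111.15739440917969), 8.863638877868652) 0.029438203753009096 [0.42 0.1  0.03]
 label ctr [[0.42 0.1  0.03]] ((420.2473449707031, 98.7691650390625), (28.794410705566406, 66.64920806884766), 7.854083061218262)
[0.45 0.14 0.17]
```

```bash
python3 - <<'E'
from plan import *
s=plan([([.422,.0966,.15],ori(97.6),14,.95),([.422,.0966,.06],ori(97.6),2,.95)])
E
```

```text
CALL end [0.422  0.0966 0.15  ]
  x8 {"dx": -39.6, "dy": 32.8, "dz": -1.8, "rx": 0.393, "ry": -0.426, "rz": -1.4534, "claw": 0.95}
CALL end [0.422  0.0966 0.0666]
  x6 {"dx": 0.0, "dy": 0.0, "dz": 0.0, "rx": 0.1418, "ry": -0.1537, "rz": -0.5245, "claw": 0.95}
  x2 {"dx": -16.4, "dy": -8.6, "dz": 88.1, "rx": 0.1418, "ry": -0.1537, "rz": -0.5245, "claw": 0.95}
```

Emit:
{"name": "move_arm", "arguments": {
  "motion": [
    {"dx":-39.5,"dy":33,"dz":-2,"rx":0.393,"ry":-0.426,"rz":-1.453,"claw":0.95},
    {"dx":-39.5,"dy":33,"dz":-2,"rx":0.393,"ry":-0.426,"rz":-1.453,"claw":0.95},
    {"dx":-39.5,"dy":33,"dz":-2,"rx":0.393,"ry":-0.426,"rz":-1.453,"claw":0.95},
    {"dx":-39.5,"dy":33,"dz":-2,"rx":0.393,"ry":-0.426,"rz":-1.453,"claw":0.95},
    {"dx":-39.5,"dy":33,"dz":-2,"rx":0.393,"ry":-0.426,"rz":-1.453,"claw":0.95},
    {"dx":-39.5,"dy":33,"dz":-2,"rx":0.393,"ry":-0.426,"rz":-1.453,"claw":0.95},
    {"dx":-39.5,"dy":33,"dz":-2,"rx":0.393,"ry":-0.426,"rz":-1.453,"claw":0.95},
    {"dx":-39.5,"dy":33,"dz":-2,"rx":0.393,"ry":-0.426,"rz":-1.453,"claw":0.95}
  ]
}}

```text
t: 13.88
position: [0.4245, 0.0966, 0.1493]
orientation: [-2.645, -1.611, -0.361]
force: [-0.0, -0.0, -0.0]
opening: 0.0808
grip_force: 0.0
```

```bash
python3 - <<'E'
from plan import *
print(now()[0])
s=plan([([.422,.0966,.13],ori(97.6),5,.95),([.422,.0966,.06],ori(97.6),3,.95)])
E
```

```text
[0.42447334 0.09661486 0.14931311]
CALL end [0.422  0.0966 0.06  ]
  x5 {"dx": -5.1, "dy": -4.1, "dz": 18.3, "rx": 0.1611, "ry": -0.1733, "rz": -0.6066, "claw": 0.95}
  x3 {"dx": -19.7, "dy": -11.0, "dz": 86.4, "rx": 0.1611, "ry": -0.1733, "rz": -0.6066, "claw": 0.95}
```

Emit:
{"name": "move_arm", "arguments": {
  "motion": [
    {"dx":-5,"dy":-4,"dz":18,"rx":0.161,"ry":-0.173,"rz":-0.607,"claw":0.95},
    {"dx":-5,"dy":-4,"dz":18,"rx":0.161,"ry":-0.173,"rz":-0.607,"claw":0.95},
    {"dx":-5,"dy":-4,"dz":18,"rx":0.161,"ry":-0.173,"rz":-0.607,"claw":0.95},
    {"dx":-5,"dy":-4,"dz":18,"rx":0.161,"ry":-0.173,"rz":-0.607,"claw":0.95},
    {"dx":-5,"dy":-4,"dz":18,"rx":0.161,"ry":-0.173,"rz":-0.607,"claw":0.95},
    {"dx":-5,"dy":-4,"dz":18,"rx":0.161,"ry":-0.173,"rz":-0.607,"claw":0.95},
    {"dx":-20,"dy":-11,"dz":86,"rx":0.161,"ry":-0.173,"rz":-0.607,"claw":0.95},
    {"dx":-20,"dy":-11,"dz":86,"rx":0.161,"ry":-0.173,"rz":-0.607,"claw":0.95}
  ]
}}

```text
t: 14.55
position: [0.4228, 0.0973, 0.06]
orientation: [2.075, 2.356, 0.009]
force: [-0.7, -0.5, -0.9]
opening: 0.0811
grip_force: 0.0
```

```bash
python3 - <<'E'
from plan import *
p,r=now(); print(p,r.as_euler('ZYX',degrees=True))
s=plan([([.422,.0966,.0215],ori(97.6),5,.95)])
E
```

```text
[0.42284373 0.09733356 0.05997235] [ 9.72700873e+01 -1.23862738e-01  1.79663375e+02]
CALL end [0.422  0.0966 0.0215]
  x5 {"dx": -0.7, "dy": -1.2, "dz": 38.5, "rx": 0.0059, "ry": -0.0021, "rz": -0.0058, "claw": 0.95}
```

Emit:
{"name": "move_arm", "arguments": {
  "motion": [
    {"dx":-0.7,"dy":-1,"dz":30,"rx":0.006,"ry":-0.002,"rz":-0.006,"claw":0.95},
    {"dx":-0.7,"dy":-1,"dz":38,"rx":0.006,"ry":-0.002,"rz":-0.006,"claw":0.95},
    {"dx":-0.7,"dy":-1,"dz":38,"rx":0.006,"ry":-0.002,"rz":-0.006,"claw":0.95},
    {"dx":-0.7,"dy":-1,"dz":38,"rx":0.006,"ry":-0.002,"rz":-0.006,"claw":0},
    {"dx":-0.7,"dy":-1,"dz":38,"rx":0.006,"ry":-0.002,"rz":-0.006,"claw":0},
    {"dx":-0.7,"dy":-1,"dz":38,"rx":0.006,"ry":-0.002,"rz":-0.006,"claw":0},
    {"dx":-0.7,"dy":-1,"dz":38,"rx":0.006,"ry":-0.002,"rz":-0.006,"claw":0},
    {"dx":-0.7,"dy":-1,"dz":38,"rx":0.006,"ry":-0.002,"rz":-0.006,"claw":0}
  ],
  "newtons": 35
}}

```text
t: 15.22
position: [0.4222, 0.0963, 0.0244]
orientation: [2.067, 2.365, 0.001]
force: [2.0, 0.8, 6.7]
opening: 0.0495
grip_force: 37.8
```

Emit:
{"name": "move_arm", "arguments": {
  "motion": [
    {"dx":0,"dy":0,"dz":0,"rx":0,"ry":0,"rz":0,"claw":0},
    {"dx":0,"dy":0,"dz":0,"rx":0,"ry":0,"rz":0,"claw":0}
  ]
}}

```text
t: 15.38
position: [0.4223, 0.0962, 0.0244]
orientation: [2.067, 2.365, 0.0]
force: [2.2, -0.5, 6.8]
opening: 0.0496
grip_force: 37.8
```

```bash
python3 - <<'E'
from plan import *
p,r=now(); print(p,r.as_euler('ZYX',degrees=True),bot.sense()["grip_force"])
s=plan([(p+[-.02,.0,.12],r,3,0),(cw(-40,-20,170),OC,13,0)])
E
```

```text
[0.42225062 0.09624933 0.02442394] [9.76815821e+01 6.93941803e-03 1.79978047e+02] 37.821152061223984
CALL end [0.471  0.1029 0.1761]
  x3 {"dx": 2.7, "dy": -19.8, "dz": -120.0, "rx": 0.0, "ry": 0.0, "rz": 0.0, "claw": 0}
  x5 {"dx": 0.0, "dy": 49.3, "dz": -151.7, "rx": -0.389, "ry": 0.4219, "rz": 1.4534, "claw": 0}
CALL end [0.471  0.1029 0.1761]
  x8 {"dx": 0.0, "dy": 0.0, "dz": 0.0, "rx": -0.2334, "ry": 0.2532, "rz": 0.8721, "claw": 0}
```

Emit:
{"name": "move_arm", "arguments": {
  "motion": [
    {"dx":3,"dy":-20,"dz":-120,"rx":0,"ry":0,"rz":0,"claw":0},
    {"dx":3,"dy":-20,"dz":-120,"rx":0,"ry":0,"rz":0,"claw":0},
    {"dx":3,"dy":-20,"dz":-120,"rx":0,"ry":0,"rz":0,"claw":0},
    {"dx":0,"dy":49,"dz":-151.5,"rx":-0.389,"ry":0.422,"rz":1.453,"claw":0},
    {"dx":0,"dy":49,"dz":-151.5,"rx":-0.389,"ry":0.422,"rz":1.453,"claw":0},
    {"dx":0,"dy":49,"dz":-151.5,"rx":-0.389,"ry":0.422,"rz":1.453,"claw":0},
    {"dx":0,"dy":49,"dz":-151.5,"rx":-0.389,"ry":0.422,"rz":1.453,"claw":0},
    {"dx":0,"dy":49,"dz":-151.5,"rx":-0.389,"ry":0.422,"rz":1.453,"claw":0}
  ]
}}

```text
t: 16.05
position: [0.4684, 0.1025, 0.1736]
orientation: [-2.626, -1.638, -0.344]
force: [0.6, -0.8, -2.8]
opening: 0.0492
grip_force: 38.5
```

Emit:
{"name": "move_arm", "arguments": {
  "motion": [
    {"dx":0,"dy":0,"dz":0,"rx":-0.233,"ry":0.253,"rz":0.872,"claw":0},
    {"dx":0,"dy":0,"dz":0,"rx":-0.233,"ry":0.253,"rz":0.872,"claw":0},
    {"dx":0,"dy":0,"dz":0,"rx":-0.233,"ry":0.253,"rz":0.872,"claw":0},
    {"dx":0,"dy":0,"dz":0,"rx":-0.233,"ry":0.253,"rz":0.872,"claw":0},
    {"dx":0,"dy":0,"dz":0,"rx":-0.233,"ry":0.253,"rz":0.872,"claw":0},
    {"dx":0,"dy":0,"dz":0,"rx":-0.233,"ry":0.253,"rz":0.872,"claw":0},
    {"dx":0,"dy":0,"dz":0,"rx":-0.233,"ry":0.253,"rz":0.872,"claw":0},
    {"dx":0,"dy":0,"dz":0,"rx":-0.233,"ry":0.253,"rz":0.872,"claw":0}
  ]
}}

```text
t: 16.72
position: [0.466, 0.1028, 0.1713]
orientation: [-2.968, -0.313, -0.78]
force: [-0.2, -0.1, -3.0]
opening: 0.0493
grip_force: 38.5
```

```bash
python3 - <<'E'
from plan import *
p,r=now(); print(p,cl(p),np.degrees((OC*r.inv()).as_rotvec()),bot.sense()["opening"])
# hover: box centre at (0,-29.5,22); TCP +8.4
s=plan([(cw(0,-31.5,62),OC,6,0)])
E
```

```text
[0.46602002 0.10278722 0.17134821] [-46.63648396 -19.00027626 168.33688324] [-0.08968901 -0.5661708   0.21205748] 0.04934050531637126
CALL end [0.5601 0.1105 0.1026]
  x6 {"dx": 47.7, "dy": 12.4, "dz": 105.9, "rx": -0.0013, "ry": 0.0093, "rz": -0.005, "claw": 0}
```

Emit:
{"name": "move_arm", "arguments": {
  "motion": [
    {"dx":47.5,"dy":12.5,"dz":106,"rx":-0.001,"ry":0.009,"rz":-0.005,"claw":0},
    {"dx":47.5,"dy":12.5,"dz":106,"rx":-0.001,"ry":0.009,"rz":-0.005,"claw":0},
    {"dx":47.5,"dy":12.5,"dz":106,"rx":-0.001,"ry":0.009,"rz":-0.005,"claw":0},
    {"dx":47.5,"dy":12.5,"dz":106,"rx":-0.001,"ry":0.009,"rz":-0.005,"claw":0},
    {"dx":47.5,"dy":12.5,"dz":106,"rx":-0.001,"ry":0.009,"rz":-0.005,"claw":0},
    {"dx":47.5,"dy":12.5,"dz":106,"rx":-0.001,"ry":0.009,"rz":-0.005,"claw":0}
  ]
}}

```text
t: 17.22
position: [0.5613, 0.1106, 0.1035]
orientation: [-2.965, -0.327, -0.794]
force: [-0.5, -0.4, -1.8]
opening: 0.0492
grip_force: 38.5
```

```bash
cat > bm.py <<'E'
from caselook import *
np.set_printoptions(precision=2,suppress=True)
def box(tag,dz=8.4,pic=False):
    p,r=now(); t=cl(p); print("TCP case",t,np.degrees((OC*r.inv()).as_rotvec()),bot.sense()["force"])
    zt=t[2]-dz+16
    for n in("top","side"):
        z=np.load(n+tag+".npz");c=cloud(n,z["d"]);h=cv2.cvtColor(z["p"],cv2.COLOR_RGB2HSV)
        L=((c.reshape(-1,3)-CO)@RC.as_matrix()*1e3).reshape(c.shape); X,Y,Z=L[...,0],L[...,1],L[...,2]
        s=(abs(X)<75)&(abs(Y+30)<45)&(h[...,0]>5)&(h[...,0]<28)&(h[...,1]>110)&(abs(Z-zt)<5)
        print(n,s.sum(),"box x",np.percentile(X[s],[0,1,99,100]),"y",np.percentile(Y[s],[0,1,99,100]),"z",np.median(Z[s]),zt)
        for a,b in((-60,-28),(28,60)):
            q=s&(X>a)&(X<b)
            if q.sum()>8: print("  x",(a,b),q.sum(),"y",np.percentile(Y[q],[0,2,98,100]))
        blue=(abs(X)<95)&(abs(Y)<110)&(h[...,0]>100)&(h[...,0]<125)&(h[...,1]>150); W=blue&(abs(Z-26)<3.5)
        md=lambda v:np.median(v) if len(v) else np.nan
        print(" walls front x",md(X[W&(X<-60)&(abs(Y)<80)]),"L",md(Y[W&(Y>70)&(abs(X)<50)]),"R",md(Y[W&(Y<-70)&(abs(X)<50)]))
E
python3 - <<'E'
from bm import *
look("9"); box("9")
q=np.load("top9.npz")["p"]; s=np.load("side9.npz")["p"]
a=cv2.resize(np.ascontiguousarray(q[150:235,325:410,::-1]),(400,400),interpolation=cv2.INTER_CUBIC); b=cv2.resize(np.ascontiguousarray(s[150:235,305:390,::-1]),(400,400),interpolation=cv2.INTER_CUBIC)
cv2.imwrite("pics/z9.png",np.hstack([a,b]))
E
```

```text
TCP case [  3.58 -31.87  63.64] [ 0.09  0.25 -0.26] [ 0.44  0.34 -1.67]
top 164 box x [-8.93 -8.51 49.98 50.42] y [-56.71 -56.1   -6.49  -5.93] z 70.26554324687194 71.24047294854026
  x (28, 60) 99 y [-54.92 -53.89  -7.24  -5.93]
 walls front x -73.94770978662285 L 84.0402879075827 R -89.21414821965342
side 96 box x [-52.38 -51.43  45.62  46.47] y [-56.7  -52.74   1.85   3.26] z 69.6968161604002 71.24047294854026
  x (-60, -28) 36 y [-50.72 -49.24  -0.94   1.77]
  x (28, 60) 33 y [-56.7  -53.07   0.97   3.26]
 walls front x -77.62024045761078 L 88.83158598807702 R nan
```

View pics/z9.png

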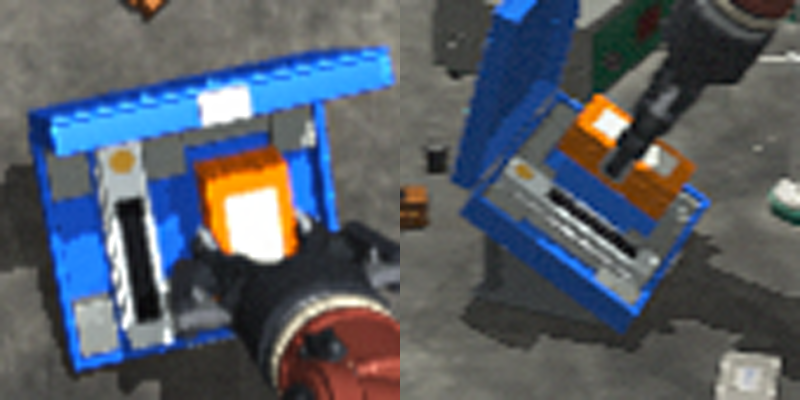

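The gauge sits in its seat, at left crop (130,230). The box is over the right seat, at (248,215), about 1 mm off. I'll correct and lower.

Emit:
{"name": "move_arm", "arguments": {
  "motion": [
    {"dx":0,"dy":1,"dz":6,"rx":0,"ry":0.004,"rz":0.004,"claw":0},
    {"dx":0,"dy":1,"dz":12,"rx":0,"ry":0.004,"rz":0.004,"claw":0},
    {"dx":0,"dy":1,"dz":15,"rx":0,"ry":0.004,"rz":0.004,"claw":0},
    {"dx":0,"dy":1,"dz":15,"rx":0,"ry":0.004,"rz":0.004,"claw":0}
  ]
}}

```text
t: 17.65
position: [0.5703, 0.1112, 0.0916]
orientation: [-2.961, -0.32, -0.804]
force: [-0.3, -0.2, -1.9]
opening: 0.0493
grip_force: 38.5
```

```bash
python3 - <<'E'
from bm import *
look("10"); box("10",9.2)
E
```

```text
TCP case [  3.45 -33.    47.53] [-0.07  0.38 -0.05] [ 0.57  0.71 -1.63]
top 170 box x [-6.35 -5.85 51.69 52.23] y [-58.26 -57.97  -8.11  -7.83] z 55.37726056611348 54.33168956996292
  x (28, 60) 109 y [-56.94 -56.64  -8.25  -7.83]
 walls front x -73.85088478942448 L 84.19003885420369 R -89.43859518537509
side 105 box x [-51.14 -50.92  46.6   47.1 ] y [-57.24 -57.12  -0.45   0.58] z 53.81937436409366 54.33168956996292
  x (-60, -28) 37 y [-55.92 -54.48  -2.76  -1.57]
  x (28, 60) 36 y [-57.17 -55.27  -0.12   0.58]
 walls front x -77.77216382941575 L 88.68635373096164 R nan
```

Emit:
{"name": "move_arm", "arguments": {
  "motion": [
    {"dx":0,"dy":-0.7,"dz":4,"rx":0,"ry":-0.006,"rz":0,"claw":0},
    {"dx":0,"dy":-0.7,"dz":8,"rx":0,"ry":-0.006,"rz":0,"claw":0},
    {"dx":0,"dy":-0.7,"dz":12,"rx":0,"ry":-0.006,"rz":0,"claw":0},
    {"dx":0,"dy":-0.7,"dz":14,"rx":0,"ry":-0.006,"rz":0,"claw":0},
    {"dx":0,"dy":-0.7,"dz":14,"rx":0,"ry":-0.006,"rz":0,"claw":0}
  ]
}}

```text
t: 18.17
position: [0.5771, 0.1134, 0.0789]
orientation: [-2.965, -0.321, -0.794]
force: [-0.6, 0.1, -2.4]
opening: 0.0494
grip_force: 38.6
```

```bash
python3 - <<'E'
from bm import *
look("11"); box("11",9.2)
E
```

```text
TCP case [  3.36 -32.31  33.23] [ 0.    0.02 -0.05] [ 0.11 -0.04 -2.52]
top 172 box x [-7.8  -3.48 51.49 51.81] y [-57.24 -56.91  -6.95  -6.55] z 40.657566253057524 40.0292943113419
  x (28, 60) 110 y [-56.89 -55.47  -7.19  -6.55]
 walls front x -73.57952558647841 L 84.21636642810573 R -89.47148819544577
side 102 box x [-51.96 -51.71  46.04  46.06] y [-56.1  -53.69   0.15   1.77] z 39.31453883461053 40.0292943113419
  x (-60, -28) 41 y [-53.69 -53.52  -1.81   1.77]
  x (28, 60) 31 y [-52.97 -50.72  -1.77  -0.84]
 walls front x -77.64989578316047 L 90.18460213106624 R -86.0261358710045
```

No contact and well inside the play. Lower 2 mm more, release, and withdraw square.

Emit:
{"name": "move_arm", "arguments": {
  "motion": [
    {"dx":0,"dy":0,"dz":1.8,"rx":0,"ry":0,"rz":0,"claw":0},
    {"dx":0,"dy":0,"dz":1.8,"rx":0,"ry":0,"rz":0,"claw":0},
    {"dx":0,"dy":0,"dz":1.8,"rx":0,"ry":0,"rz":0,"claw":0.58},
    {"dx":0,"dy":0,"dz":1.8,"rx":0,"ry":0,"rz":0,"claw":0.64},
    {"dx":0,"dy":0,"dz":1.8,"rx":0,"ry":0,"rz":0,"claw":0.7},
    {"dx":0,"dy":0,"dz":1.8,"rx":0,"ry":0,"rz":0,"claw":0.7},
    {"dx":0,"dy":0,"dz":1.8,"rx":0,"ry":0,"rz":0,"claw":0.7}
  ]
}}

```text
t: 18.85
position: [0.5789, 0.1136, 0.0789]
orientation: [-2.964, -0.321, -0.798]
force: [0.7, 0.1, 0.3]
opening: 0.0599
grip_force: 0.0
```

Emit:
{"name": "move_arm", "arguments": {
  "motion": [
    {"dx":0,"dy":0,"dz":-10,"rx":0,"ry":0,"rz":0,"claw":0.7},
    {"dx":0,"dy":0,"dz":-30,"rx":0,"ry":0,"rz":0,"claw":0.7},
    {"dx":0,"dy":0,"dz":-70,"rx":0,"ry":0,"rz":0,"claw":0.7},
    {"dx":-30,"dy":0,"dz":-110,"rx":0,"ry":0,"rz":0,"claw":0.5},
    {"dx":-60,"dy":0,"dz":-140,"rx":0,"ry":0,"rz":0,"claw":0},
    {"dx":-60,"dy":0,"dz":-140,"rx":0,"ry":0,"rz":0,"claw":0}
  ]
}}

```text
t: 19.35
position: [0.4555, 0.0874, 0.1706]
orientation: [-2.964, -0.322, -0.799]
force: [-0.6, -0.7, -1.3]
opening: 0.0242
grip_force: 0.0
```

```bash
python3 - <<'E'
from bm import *
p,r=now(); print(p,cl(p),bot.sense()["t"],bot.sense()["q"])
look("12")
for n in("top","side"):
    z=np.load(n+"12.npz");c=cloud(n,z["d"]);h=cv2.cvtColor(z["p"],cv2.COLOR_RGB2HSV)
    L=((c.reshape(-1,3)-CO)@RC.as_matrix()*1e3).reshape(c.shape); X,Y,Z=L[...,0],L[...,1],L[...,2]
    s=(abs(X)<60)&(abs(Y+30)<35)&(Z>30)&(Z<50)&(((h[...,0]>5)&(h[...,0]<28)&(h[...,1]>110))|(h[...,1]<40)&(h[...,2]>150))
    A=np.c_[X[s],Y[s],np.ones(s.sum())]; co=np.linalg.lstsq(A,Z[s],rcond=None)[0]
    print(n,"box",s.sum(),np.median(Z[s]),"tilt deg",np.degrees(co[:2]),"x",np.percentile(X[s],[0,100]),"y",np.percentile(Y[s],[0,100]))
    # case lid
    b=(h[...,0]>100)&(h[...,0]<125)&(h[...,1]>120)&(Z>40)&(X>20)&(X<200)&(abs(Y)<115)
    q=L[b]; print(" lid",b.sum(),"X",np.percentile(q[:,0],[0,50,100]),"Y",np.percentile(q[:,1],[0,100]),"Z",np.percentile(q[:,2],[0,50,100]),"top pts",q[q[:,2]>np.percentile(q[:,2],95)].mean(0))
E
```

```text
[0.46 0.09 0.17] [-58.74 -31.79 174.44] 19.35 [-0.04 -0.37  2.39  0.22  0.62  1.16]
top box 532 38.30879421049643 tilt deg [-0.03 -1.37] x [-49.73  51.91] y [-57.22  -6.81]
 lid 687 X [ 86.22 129.59 141.1 ] Y [-92.67  87.07] Z [ 40.43 173.6  181.5 ] top pts [125.89   9.95 178.9 ]
side box 222 36.86020176288073 tilt deg [ 0.38 -2.08] x [-52.45  46.44] y [-59.4    1.88]
 lid 571 X [ 80.24 112.21 136.77] Y [-93.78  96.5 ] Z [ 40.04 111.06 183.04] top pts [120.35  18.26 177.35]
```

```bash
cat > lid.py <<'E'
from plan import *
def lp(a,r,tilt,gap=0,rho=14):
    d=np.array([-np.cos(a),0,np.sin(a)]);m=np.array([np.sin(a),0,np.cos(a)])
    S=np.array([78.5,0,26])+r*d+(20+rho+gap)*m
    o=ori(YAW,tilt); ax=RC.inv().apply(o.apply([0,0,1]))
    T=S-(17-rho)*ax
    return cw(*T),o
if __name__=="__main__":
    np.set_printoptions(precision=3,suppress=True)
    print("lid end",cw(114,0,179),cw(134,0,174))
    P,o=lp(1.8,140,0,gap=25); print("start behind",P)
    p,r=now()
    up=np.array([p[0],p[1],.36]); 
    wps=[(up,ori(YAW,10),5,0),([P[0],P[1],.36],o,7,0),(P,o,4,0)]
    s=plan(wps)
    print(P)
E
python3 lid.py
```

```text
lid end [0.593 0.15  0.261] [0.612 0.154 0.267]
start behind [0.653 0.163 0.265]
CALL end [0.575 0.133 0.36 ]
  x5 {"dx": 95.5, "dy": 0.2, "dz": -163.6, "rx": 0.0011, "ry": -0.3537, "rz": 0.0008, "claw": 0}
  x3 {"dx": 273.9, "dy": -32.1, "dz": -59.5, "rx": 0.0011, "ry": -0.5282, "rz": 0.0007, "claw": 0}
CALL end [0.653 0.163 0.265]
  x4 {"dx": 82.9, "dy": -13.0, "dz": -0.0, "rx": -0.0, "ry": -0.0, "rz": -0.0, "claw": 0}
  x4 {"dx": 82.9, "dy": -13.0, "dz": 95.3, "rx": -0.0, "ry": -0.0, "rz": -0.0, "claw": 0}
[0.653 0.163 0.265]
```

Emit:
{"name": "move_arm", "arguments": {
  "motion": [
    {"dx":95.5,"dy":0,"dz":-163.5,"rx":0,"ry":-0.354,"rz":0,"claw":0},
    {"dx":95.5,"dy":0,"dz":-163.5,"rx":0,"ry":-0.354,"rz":0,"claw":0},
    {"dx":95.5,"dy":0,"dz":-163.5,"rx":0,"ry":-0.354,"rz":0,"claw":0},
    {"dx":95.5,"dy":0,"dz":-163.5,"rx":0,"ry":-0.354,"rz":0,"claw":0},
    {"dx":95.5,"dy":0,"dz":-163.5,"rx":0,"ry":-0.354,"rz":0,"claw":0},
    {"dx":95.5,"dy":0,"dz":-163.5,"rx":0,"ry":-0.354,"rz":0,"claw":0}
  ]
}}

```text
t: 19.95
position: [0.4662, 0.0883, 0.3698]
orientation: [-3.093, -0.336, -0.293]
force: [0.7, 0.3, 0.5]
opening: 0.0002
grip_force: 0.0
```

```bash
python3 - <<'E'
from lid import *
print(now()[0])
P,o=lp(1.8,135,0,gap=25)
s=plan([([P[0]+.005,P[1],.36],o,7,0),(P,o,4,0)])
# box tilt check on bench vs in case
for n,k in(("top","2"),):
    z=np.load(n+k+".npz");c=cloud(n,z["d"]);x,y,zz=c[...,0],c[...,1],c[...,2]
    t=(np.hypot(x-.424,y-.094)<.024)&(zz>.02); A=np.c_[x[t],y[t],np.ones(t.sum())]; print("bench box tilt",np.degrees(np.linalg.lstsq(A,zz[t],rcond=None)[0][:2]))
z=np.load("top12.npz");c=cloud("top",z["d"]);L=((c.reshape(-1,3)-CO)@RC.as_matrix()*1e3).reshape(c.shape)
for nm,a in(("box",(0,-32,40,20)),("gauge",(0,37,55,9))):
    t=(abs(L[...,0]-a[0])<a[2])&(abs(L[...,1]-a[1])<a[3])&(L[...,2]>28)&(L[...,2]<50); A=np.c_[L[t][:,:2],np.ones(t.sum())]; print(nm,t.sum(),np.degrees(np.linalg.lstsq(A,L[t][:,2],rcond=None)[0][:2]),np.median(L[t][:,2]))
f=(abs(L[...,0])<30)&(abs(L[...,2]-6)<2.5)&(abs(L[...,1])<84); A=np.c_[L[f][:,:2],np.ones(f.sum())]; print("floor",f.sum(),np.degrees(np.linalg.lstsq(A,L[f][:,2],rcond=None)[0][:2]))
E
```

```text
[0.46621218 0.08825083 0.36977398]
CALL end [0.6572 0.1633 0.3184]
  x7 {"dx": 199.2, "dy": -31.9, "dz": 47.9, "rx": 0.0034, "ry": -0.1887, "rz": 0.0017, "claw": 0}
  x1 {"dx": 175.7, "dy": -33.4, "dz": 145.2, "rx": 0.0034, "ry": -0.1887, "rz": 0.0017, "claw": 0}
CALL end [0.6543 0.1633 0.26  ]
  x3 {"dx": -2.9, "dy": -0.6, "dz": 58.4, "rx": -0.0, "ry": 0.0, "rz": 0.0, "claw": 0}
bench box tilt [-0.48567819 -1.28826174]
box 343 [ 0.58274691 -0.25179782] 38.40935471373341
gauge 210 [ 0.15165812 -1.04900101] 32.90357067429136
floor 372 [-0.13857053 -0.06217326]
```

Both pieces are flat in their seats and the box lid is shut. Now behind the case lid.

Emit:
{"name": "move_arm", "arguments": {
  "motion": [
    {"dx":199,"dy":-32,"dz":48,"rx":0.003,"ry":-0.189,"rz":0.002,"claw":0},
    {"dx":199,"dy":-32,"dz":48,"rx":0.003,"ry":-0.189,"rz":0.002,"claw":0},
    {"dx":199,"dy":-32,"dz":48,"rx":0.003,"ry":-0.189,"rz":0.002,"claw":0},
    {"dx":199,"dy":-32,"dz":48,"rx":0.003,"ry":-0.189,"rz":0.002,"claw":0},
    {"dx":199,"dy":-32,"dz":48,"rx":0.003,"ry":-0.189,"rz":0.002,"claw":0},
    {"dx":199,"dy":-32,"dz":48,"rx":0.003,"ry":-0.189,"rz":0.002,"claw":0},
    {"dx":199,"dy":-32,"dz":48,"rx":0.003,"ry":-0.189,"rz":0.002,"claw":0},
    {"dx":199,"dy":-32,"dz":48,"rx":0.003,"ry":-0.189,"rz":0.002,"claw":0}
  ]
}}

```text
t: 20.62
position: [0.6528, 0.1629, 0.343]
orientation: [-3.123, -0.336, 0.034]
force: [0.3, -0.9, -0.3]
opening: -0.0001
grip_force: 0.0
```

```bash
python3 - <<'E'
from lid import *
print(now()[0])
P,o=lp(1.8,135,0,gap=25)
s=plan([(P,o,5,0)])
s=plan([(*lp(a,135,t,g),1,0) for a,t,g in((1.8,0,12),(1.8,0,0),(1.68,0,0),(1.56,0,0),(1.44,0,0),(1.32,0,0),(1.2,0,0),(1.08,0,0))],s)
s=plan([(*lp(a,r,t,0),1,0) for a,r,t in((.96,135,3),(.84,135,7),(.72,135,11),(.6,135,15),(.48,134,19),(.37,133,22),(.26,132,25),(.16,130,28))],s)
s=plan([(*lp(a,128,30,g),1,0) for a,g in((.08,0),(.03,0),(0,0),(0,-1),(0,-1))],s)
E
```

```text
[0.65278368 0.16287478 0.34296506]
CALL end [0.6543 0.1633 0.26  ]
  x5 {"dx": 3.3, "dy": 0.2, "dz": 83.0, "rx": -0.003, "ry": 0.0213, "rz": -0.0005, "claw": 0}
CALL end [0.5429 0.139  0.2138]
  x1 {"dx": -12.4, "dy": -0.0, "dz": 3.8, "rx": -0.0, "ry": 0.0, "rz": 0.0, "claw": 0}
  x1 {"dx": -23.9, "dy": -0.0, "dz": 7.3, "rx": -0.0, "ry": 0.0, "rz": 0.0, "claw": 0}
  x1 {"dx": -40.5, "dy": 0.0, "dz": 9.0, "rx": -0.0, "ry": 0.0, "rz": 0.0, "claw": 0}
  x1 {"dx": -56.8, "dy": -0.0, "dz": 12.8, "rx": -0.0, "ry": 0.0, "rz": 0.0, "claw": 0}
  x1 {"dx": -72.5, "dy": 0.0, "dz": 18.5, "rx": -0.0, "ry": 0.0, "rz": 0.0, "claw": 0}
  x1 {"dx": -87.4, "dy": -0.0, "dz": 26.0, "rx": -0.0, "ry": 0.0, "rz": 0.0, "claw": 0}
  x1 {"dx": -101.3, "dy": -0.0, "dz": 35.3, "rx": -0.0, "ry": 0.0, "rz": 0.0, "claw": 0}
  x1 {"dx": -114.0, "dy": -0.0, "dz": 46.1, "rx": -0.0, "ry": 0.0, "rz": 0.0, "claw": 0}
CALL end [0.5055 0.1308 0.0988]
  x1 {"dx": -11.5, "dy": 0.0, "dz": 12.3, "rx": 0.0, "ry": 0.0524, "rz": 0.0, "claw": 0}
  x1 {"dx": -21.4, "dy": 0.0, "dz": 25.9, "rx": 0.0, "ry": 0.1222, "rz": 0.0, "claw":
[... 234 characters left out ...]
, "ry": 0.3316, "rz": 0.0, "claw": 0}
  x1 {"dx": -41.1, "dy": 0.0, "dz": 87.1, "rx": -0.0, "ry": 0.384, "rz": 0.0, "claw": 0}
  x1 {"dx": -40.9, "dy": 0.0, "dz": 102.0, "rx": -0.0, "ry": 0.4363, "rz": 0.0, "claw": 0}
  x1 {"dx": -38.3, "dy": 0.0, "dz": 115.0, "rx": -0.0, "ry": 0.4887, "rz": 0.0, "claw": 0}
CALL end [0.5115 0.1321 0.0778]
  x1 {"dx": -1.7, "dy": -0.0, "dz": 10.2, "rx": -0.0, "ry": 0.0349, "rz": 0.0, "claw": 0}
  x1 {"dx": -3.5, "dy": -0.0, "dz": 16.6, "rx": -0.0, "ry": 0.0349, "rz": 0.0, "claw": 0}
  x1 {"dx": -4.5, "dy": -0.0, "dz": 20.4, "rx": -0.0, "ry": 0.0349, "rz": 0.0, "claw": 0}
  x2 {"dx": -4.4, "dy": -0.0, "dz": 21.4, "rx": -0.0, "ry": 0.0349, "rz": 0.0, "claw": 0}
```

Emit:
{"name": "move_arm", "arguments": {
  "motion": [
    {"dx":3,"dy":0,"dz":83,"rx":-0.003,"ry":0.021,"rz":0,"claw":0},
    {"dx":3,"dy":0,"dz":83,"rx":-0.003,"ry":0.021,"rz":0,"claw":0},
    {"dx":3,"dy":0,"dz":83,"rx":-0.003,"ry":0.021,"rz":0,"claw":0},
    {"dx":3,"dy":0,"dz":83,"rx":-0.003,"ry":0.021,"rz":0,"claw":0}
  ]
}}

```text
t: 20.95
position: [0.6508, 0.1625, 0.2597]
orientation: [3.124, 0.335, -0.006]
force: [0.2, 0.5, 0.8]
opening: -0.0001
grip_force: 0.0
```

Emit:
{"name": "move_arm", "arguments": {
  "motion": [
    {"dx":-12,"dy":0,"dz":4,"rx":0,"ry":0,"rz":0,"claw":0},
    {"dx":-24,"dy":0,"dz":7,"rx":0,"ry":0,"rz":0,"claw":0},
    {"dx":-40,"dy":0,"dz":9,"rx":0,"ry":0,"rz":0,"claw":0},
    {"dx":-57,"dy":0,"dz":13,"rx":0,"ry":0,"rz":0,"claw":0},
    {"dx":-72,"dy":0,"dz":18,"rx":0,"ry":0,"rz":0,"claw":0},
    {"dx":-87,"dy":0,"dz":26,"rx":0,"ry":0,"rz":0,"claw":0},
    {"dx":-101,"dy":0,"dz":35,"rx":0,"ry":0,"rz":0,"claw":0},
    {"dx":-114,"dy":0,"dz":46,"rx":0,"ry":0,"rz":0,"claw":0}
  ]
}}

```text
t: 21.62
position: [0.5461, 0.1393, 0.2225]
orientation: [-3.123, -0.335, -0.026]
force: [2.1, 1.0, -0.1]
opening: -0.0002
grip_force: 0.9
```

```bash
python3 - <<'E'
from lid import *
print(now()[0])
s=plan([(*lp(a,r,t,0),1,0) for a,r,t in((.96,135,3),(.84,135,7),(.72,135,11),(.6,135,15),(.48,134,19),(.37,133,22),(.26,132,25),(.16,130,28))])
E
```

```text
[0.54613186 0.13929696 0.22248879]
CALL end [0.5055 0.1308 0.0988]
  x1 {"dx": -15.0, "dy": -0.4, "dz": 20.7, "rx": 0.0013, "ry": 0.0358, "rz": -0.0011, "claw": 0}
  x1 {"dx": -25.2, "dy": -0.4, "dz": 34.1, "rx": 0.0014, "ry": 0.1056, "rz": -0.0011, "claw": 0}
  x1 {"dx": -33.7, "dy": -0.4, "dz": 48.7, "rx": 0.0014, "ry": 0.1754, "rz": -0.001, "claw": 0}
  x1 {"dx": -40.4, "dy": -0.4, "dz": 64.1, "rx": 0.0014, "ry": 0.2452, "rz": -0.001, "claw": 0}
  x1 {"dx": -44.2, "dy": -0.4, "dz": 80.2, "rx": 0.0015, "ry": 0.3151, "rz": -0.0009, "claw": 0}
  x1 {"dx": -45.9, "dy": -0.5, "dz": 95.1, "rx": 0.0015, "ry": 0.3674, "rz": -0.0009, "claw": 0}
  x1 {"dx": -45.9, "dy": -0.5, "dz": 109.9, "rx": 0.0015, "ry": 0.4198, "rz": -0.0008, "claw": 0}
  x1 {"dx": -43.6, "dy": -0.5, "dz": 122.9, "rx": 0.0015, "ry": 0.4721, "rz": -0.0008, "claw": 0}
```

Emit:
{"name": "move_arm", "arguments": {
  "motion": [
    {"dx":-14,"dy":0,"dz":16,"rx":0,"ry":0.04,"rz":0,"claw":0},
    {"dx":-24,"dy":0,"dz":30,"rx":0,"ry":0.11,"rz":0,"claw":0},
    {"dx":-32,"dy":0,"dz":45,"rx":0,"ry":0.18,"rz":0,"claw":0},
    {"dx":-38,"dy":0,"dz":60,"rx":0,"ry":0.25,"rz":0,"claw":0},
    {"dx":-42,"dy":0,"dz":76,"rx":0,"ry":0.32,"rz":0,"claw":0},
    {"dx":-43,"dy":0,"dz":91,"rx":0,"ry":0.37,"rz":0,"claw":0},
    {"dx":-43,"dy":0,"dz":105,"rx":0,"ry":0.425,"rz":0,"claw":0},
    {"dx":-41,"dy":0,"dz":118,"rx":0,"ry":0.475,"rz":0,"claw":0}
  ]
}}

```text
t: 22.28
position: [0.5055, 0.1305, 0.1022]
orientation: [-2.984, -0.321, -0.742]
force: [-1.8, 2.0, 0.4]
opening: 0.0004
grip_force: 0.8
```

```bash
python3 - <<'E'
from lid import *
p,r=now();print(p,cl(p),bot.sense()["force"],np.degrees((OC*r.inv()).as_rotvec()))
s=plan([(*lp(a,128,30,g),1,0) for a,g in((.08,0),(.03,0),(0,0),(0,-1),(0,-1))])
E
```

```text
[0.50548239 0.13049523 0.10224092] [-42.68735643  -0.33497726  86.25862874] [-1.77931718  2.00015635  0.39559032] [ 0.50756668 -1.99980049  0.05311421]
CALL end [0.5115 0.1321 0.0778]
  x1 {"dx": -3.2, "dy": -0.4, "dz": 13.3, "rx": 0.0015, "ry": 0.036, "rz": -0.0002, "claw": 0}
  x1 {"dx": -5.0, "dy": -0.4, "dz": 19.6, "rx": 0.0015, "ry": 0.036, "rz": -0.0002, "claw": 0}
  x1 {"dx": -6.0, "dy": -0.4, "dz": 23.5, "rx": 0.0015, "ry": 0.036, "rz": -0.0002, "claw": 0}
  x2 {"dx": -5.9, "dy": -0.4, "dz": 24.5, "rx": 0.0015, "ry": 0.036, "rz": -0.0002, "claw": 0}
```

Emit:
{"name": "move_arm", "arguments": {
  "motion": [
    {"dx":-3,"dy":0,"dz":12,"rx":0.0015,"ry":0.036,"rz":0,"claw":0},
    {"dx":-5,"dy":0,"dz":18,"rx":0.0015,"ry":0.036,"rz":0,"claw":0},
    {"dx":-6,"dy":0,"dz":21,"rx":0.0015,"ry":0.036,"rz":0,"claw":0},
    {"dx":-6,"dy":0,"dz":22,"rx":0.0015,"ry":0.036,"rz":0,"claw":0},
    {"dx":-6,"dy":0,"dz":22,"rx":0.0015,"ry":0.036,"rz":0,"claw":0}
  ]
}}

```text
t: 22.7
position: [0.5094, 0.1316, 0.0777]
orientation: [-2.968, -0.32, -0.783]
force: [-2.5, -1.6, 3.7]
opening: -0.0002
grip_force: 2.5
```

```bash
python3 - <<'E'
from lid import *
p,r=now();print(p,cl(p),bot.sense()["force"],np.degrees((OC*r.inv()).as_rotvec()))
E
```

```text
[0.50939511 0.13155128 0.07767732] [-51.46358747  -0.13668957  62.96198329] [-2.45188729 -1.63357695  3.68825746] [ 0.05132331 -0.42324978 -0.01618672]
```

Emit:
{"name": "move_arm", "arguments": {
  "motion": [
    {"dx":0,"dy":0,"dz":1.5,"rx":0,"ry":0.007,"rz":0,"claw":0},
    {"dx":0,"dy":0,"dz":3,"rx":0,"ry":0.007,"rz":0,"claw":0},
    {"dx":0,"dy":0,"dz":3,"rx":0,"ry":0.007,"rz":0,"claw":0},
    {"dx":0,"dy":0,"dz":3,"rx":0,"ry":0.007,"rz":0,"claw":0}
  ]
}}

```text
t: 23.03
position: [0.5097, 0.1317, 0.077]
orientation: [-2.964, -0.322, -0.792]
force: [-36.5, -12.4, 45.8]
opening: 0.0002
grip_force: 29.1
```

Emit:
{"name": "move_arm", "arguments": {
  "motion": [
    {"dx":0,"dy":0,"dz":-3,"rx":0,"ry":0,"rz":0,"claw":0},
    {"dx":0,"dy":0,"dz":-30,"rx":0,"ry":0,"rz":0,"claw":0},
    {"dx":-20,"dy":20,"dz":-70,"rx":0,"ry":0,"rz":0,"claw":0},
    {"dx":-40,"dy":60,"dz":-110,"rx":0,"ry":0,"rz":0,"claw":0},
    {"dx":-40,"dy":100,"dz":-130,"rx":0,"ry":0,"rz":0,"claw":0},
    {"dx":-40,"dy":140,"dz":-140,"rx":0,"ry":0,"rz":0,"claw":0},
    {"dx":-40,"dy":180,"dz":-140,"rx":0,"ry":0,"rz":0,"claw":0},
    {"dx":-40,"dy":180,"dz":-140,"rx":0,"ry":0,"rz":0,"claw":0}
  ]
}}

```text
t: 23.7
position: [0.448, -0.0718, 0.1796]
orientation: [-2.97, -0.317, -0.805]
force: [-0.3, 0.9, 0.3]
opening: 0.0003
grip_force: 0.0
```

```bash
python3 - <<'E'
from caselook import *
np.set_printoptions(precision=2,suppress=True)
print(now()[0],bot.sense()["force"]); look("13")
for n in("top","side"):
    z=np.load(n+"13.npz");c=cloud(n,z["d"]);h=cv2.cvtColor(z["p"],cv2.COLOR_RGB2HSV)
    L=((c.reshape(-1,3)-CO)@RC.as_matrix()*1e3).reshape(c.shape)
    t=(abs(L[...,0])<65)&(abs(L[...,1])<75)&(L[...,2]>30)&(L[...,2]<70); A=np.c_[L[t][:,:2],np.ones(t.sum())]
    co=np.linalg.lstsq(A,L[t][:,2],rcond=None)[0]; print(n,t.sum(),"lid top z",np.median(L[t][:,2]),"tilt deg",np.degrees(co[:2]))
q=np.load("top13.npz")["p"];s=np.load("side13.npz")["p"]
cv2.imwrite("pics/end.png",np.hstack([cv2.resize(np.ascontiguousarray(q[140:300,240:480,::-1]),(400,267)),cv2.resize(np.ascontiguousarray(s[120:280,280:520,::-1]),(400,267))]))
E
```

```text
[ 0.45 -0.07  0.18] [-0.32  0.87  0.27]
top 2128 lid top z 46.682017732432 tilt deg [ 0.14 -0.02]
side 835 lid top z 45.55080038337685 tilt deg [-0.06  0.14]
```

View pics/end.png

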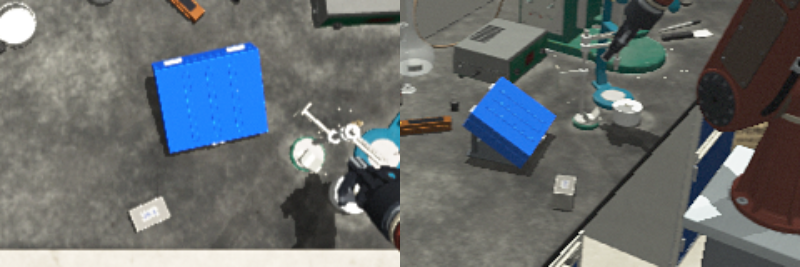

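The case is fully closed: the blue lid at crop (210,98) lies flat at z 46 mm with about 0.1° tilt. The prism and tin are unmoved and the robot is clear of everything.

```bash
python3 -c "
from plant import job
print(job.close_job())"
```

```text
the job is handed in; nothing more can be done
None
```

The folded gauge and shut box are in their seats, the case lid is fully closed and the job is handed in at about 24 s; the final camera check showed the lid flat, though the judge's verdict was not returned.

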